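# Take up the brake of a table-top pottery wheel through its adjuster slot

### The job

Take the adjuster spoon from its wooden stand and, through the narrow slot in the pottery wheel's cover, lever the star wheel round a tooth at a time towards the far end of the slot until the brake block bears on the wheel head and the star wheel comes up firm. Work gently: do not force the spoon against the machine, keep the gripper itself off it, and do not disturb the things standing around. Then stand the spoon back upright in its stand, fully down.

Things in the scene. Friction and masses are not known exactly. Their poses are not given: they have to be found in the camera images.
- potters_wheel: Grey table-top pottery wheel, fixed: housing 240 (x) x 410 (y) mm, cover 90 mm above the table, aluminium wheel head (220 mm across, top 121 mm above the table) at the +y end. Origin on the table below the middle of the access slot; housing spans x -100..140, y -50..360 mm about it. x runs along the slot to its far end, z up.
- slot (a point): Middle of the access slot at the cover's top face; axes as the pottery wheel's. Slot 24 mm long (x), 12 mm wide (y), cover 4 mm thick. The blade either drops between two teeth of the star wheel below or lands on one: where they stand differs each time and must be seen or felt. Over 15 N of the blade on cover or teeth is too rough. Clear down to 40 mm below the cover's top.
- wheel_axis (a point): Centre of the star wheel, level with the tooth tops; axes as the slot's, not turning with the teeth. Flat steel wheel, axis vertical, 29 mm beside the slot (+y), 12 teeth about 15 mm apart along the slot, tip radius 34 mm, root 22 mm; teeth 5 mm thick, tops 8 mm and undersides 20 mm below the cover's top face. Sprung: gives up to 4 mm under about 4 to 10 N, then solid.
- slot_far_end (a point): Far end of the slot (12 mm in +x of its middle), cover's top face. Pushing a tooth this way takes up the brake, with 4 to 5 N at the tooth; the wheel stays where it is left, and stops hard once the brake is taken up. A stroke of the short slot moves it about one tooth; then lift out, go back, take the next. Two to five strokes in all.
- brake_block (a joint): Travel (m) of the brake block (steel with rubber face, 44 x 30 mm, on the cover between slot and wheel head) towards the wheel head: grows about 2.6 mm a tooth as the star wheel advances, starts at 3 to 7 mm and bears on the wheel head's rim, at a hard stop, at 12 mm. Moved only by the star wheel; does not tell where the teeth stand.
- spoon: Adjuster spoon, 115 mm long, about 140 g, loose, standing upright in its stand. Origin at the tip of the blade, z up along it to the handle. Steel blade z 0..40 mm, 4 mm thick (x) and 8 mm wide (y); square steel guard 30 x 30 mm at z 40..45 mm; square black handle 20 x 20 mm at z 45..115 mm, to be gripped. To enter the slot the blade's width (y) must lie across the slot.
- spoon_tip (a point): Point in the middle of the blade's lower end (the spoon's origin).
- spoon_stand: Wooden block 70 x 70 x 60 mm high, fixed to the table, origin under its centre, z up.
- stand_hole (a point): Centre of the square hole in the stand's top face, 60 mm above the table: 13 x 13 mm wide and 50 mm deep. The blade stands in it and the guard rests on the top face, so the spoon's tip is then 40 mm below this point. Any yaw of the spoon fits.
- mug: Blue ceramic mug, 80 mm across and 95 mm tall, bystander; origin under its centre.
- glaze_jar: Glaze jar with a lid, 72 mm across and 100 mm tall, bystander; origin under its centre.
- brush: Brush lying on the table, handle towards the robot, bystander.
There are look-alikes about, which are no part of the job. What is shaped like the spoon_stand but blue or turquoise is not meant.

How it is judged:
On the way, in this order (a step that is already met when the one before it is completed fails the run):
1. the spoon is lifted out of its stand (z of spoon_tip in the frame of stand_hole above 0.005 m), for 0.05 s.
2. the spoon's blade is in the slot, among the teeth (z of spoon_tip in the frame of slot below -0.014 m and horizontal distance between spoon_tip and slot below 0.016 m), for 0.1 s.
3. with the blade in the slot, the brake block is brought to bear (all of step 2 and value of joint brake_block above 0.0115 m), for 0.05 s.
At the end, for the whole second after the job is handed in: The brake block bears on the wheel head (its travel within 0.5 mm of the 12 mm stop), and the spoon stands released and at rest in its stand: blade in the hole, guard within 3 mm of the stand's top, upright within 0.12 rad (value of joint brake_block above 0.0115 m and horizontal distance between spoon_tip and stand_hole below 0.007 m and z of spoon_tip in the frame of stand_hole below -0.037 m and angle between spoon's own z axis and vertical below 0.12 rad and linear speed of spoon below 0.02 m/s); the robot touches nothing.
It fails at once if the spoon is forced against the pottery wheel or its star wheel (more than 20 N) (contact force between spoon and potters_wheel above 20 N).
It fails at once if the robot itself touches the pottery wheel (more than 2 N) (contact force between any of the fingers, the arm and potters_wheel above 2 N).
It fails at once if a bystander is moved by more than 20 mm (distance of any of mug, glaze_jar, brush from where it was at the start of the episode above 0.02 m).
It also fails if it takes over 72 s, if anything falls off the work surface, if the arm or the gripper's body presses on something with over 40 N, if the wrist force passes 120 N, or if a joint passes its speed limit or range.

### The arm

A 7-joint arm with a two-finger parallel gripper is mounted at the origin on the work surface. World frame = base frame: x ahead of the robot, y to its left, z up, the work surface at z = 0. Lengths are in m, angles in rad, forces in N, time in s.
With the tool pointing down it reaches from about 0.35 to 0.9 m from the base axis. Payload 8.1 kg.
Tool frame: the origin (TCP) lies midway between the tips of the shut fingers; the grasp point (between the pads) lies 19 mm behind it; z points along the fingers, y is the direction in which the jaws open and shut (so a half turn about z gives the same grasp; the last joint's range is limited). The gripper opens to 85 mm and grips with 20 to 120 N. Pads are 22 mm wide; open, the fingers measure 114 mm over their backs; the gripper's body (76 mm by 85 mm) begins 54 mm behind the grasp point. The pads swing forward as they close: fully open they stand 13 mm farther back than shut.
Start: joints at [-1.337, 0.434, 0.025, 1.573, -0.012, 1.134, -0.075], TCP at [0.207, 0.59, 0.197] pointing down, gripper open.
Joint ranges: [-2.62, 2.62], [-0.44, 2.09], [-1.27, 1.32], [0.08, 2.57], [-1.32, 4.46], [0.12, 2], [-2.74, 2.74]. Speed limits (rad/s): [2.22, 2.22, 3.01, 3.01, 3.14, 3.14, 3.14].

### API

Orientations are given as a unit quaternion [x, y, z, w].
In Python, from cell import status, optics, ticket, spotter gives the robot as it stands.
- The arm moves only by the tool apply_moves, never from a script. Its argument "motion" is text: rows parted by semicolons, each of 5 numbers parted by spaces: the finger opening in mm, from 0 to 85.4, then the shift along the tool's x, y, z in mm, then the turn about the tool's z in rad. A call has 1 to 10 rows; each row is the pose to reach, as a shift and turn from the pose commanded when the call began, along the tool's axes at that moment; what a row does not reach only later rows make up. A row lasts 1/8 s, in which the tool goes at most 62.5 mm and 10.7 degrees, less where a joint would pass 70% of its speed; a pose out of reach is approached as far as the arm can. A call with a gripper value outside its range is refused whole. The fingers move at their own pace and stop on an object; "newtons" is the grip in N (left out, the last holds). Time passes only in rows, so rows that repeat a pose let the fingers close. It gives the time, the measured TCP pose, the force and the opening at its end, in the units of the state.
- status.get_obs(): the state, without advancing time (a new reading comes with each control period).
- optics.get_image(name): name is "side" or "top" or "wrist"; returns a dict with "image" (400x640x3 uint8, red, green, blue), "range_z" (400x640 float32, m along the optical axis (not along the pixel's ray), 0 where there is no reading), "K" (3x3 intrinsics, pixels), "R" (3x3) and "t" (3): a world point X has camera coordinates R X + t. Camera axes: x right, y down, z forward; pixel columns grow to the right and rows downward; lengths in m; the calibration is good to about 2 mm. The wrist camera is an equidistant fisheye: a pixel r from the principal point sees the ray r / f radians off the axis. A picture is of the moment at which its call begins.
- ticket.finish_job(): hands the job in, once; it reports no verdict.
Trained networks look in a picture, given as the dict that the camera call returned (one of the last four; its "shot" number tells which), for a name from the list of things; names that differ only in an ending like _2 or _b are one class to them, and where a whole thing is asked for, a point or a joint stands for the part that bears it (a point fixed in the world has none). Each returns a list of dicts, best first, with "p" (0 to 1); they miss things now and then, are a little off and sometimes report something else, mostly with a low value. They report only what shows in the picture. A call takes as long as a camera call. They do not tell look-alikes from the thing itself.
- spotter.recognise(picture, thing): "location" ([x, y, z] in m, in world coordinates, good to about 4 mm: the middle of the surface that is visible of it).
The state is a dict: "t": time; "joint_positions": joint angles; "dq": joint speeds; "tau": joint torques, N m; "tcp_pos": TCP position; "orientation": TCP orientation; "ft_force": force on the tool from outside, world axes, zero at the start; "moment": the same for the moment, N m; "opening": finger opening in m.
Only numpy, scipy, OpenCV 4.12 (cv2) and the standard library are available. Lean on these libraries where they do the work, as an engineer would, in place of code of your own. Each camera call takes 0.05 s, during which the arm holds its last target.

## Working session

There is one attempt and no reset: what is moved stays moved. The work goes in short steps, Python scripts to look and compute and a tool call to move; the robot and the scene stay as the last step left them, time stands still between calls to the robot, and variables do not carry over. Pictures are saved under pics/ and viewed, and the job is handed in when it is done.

Besides the shell and the picture viewer there is one more tool, called after "Request:" as name(argument=value, ...), one argument or row to a line, values as JSON. apply_moves: Moves the arm, as the interface text tells. Its arguments: {"type":"object","properties":{"motion":{"type":"string"},"newtons":{"type":"number"}},"required":["motion"]}

```bash
mkdir -p pics; ls
cat > h.py <<'E'
import numpy as np, cv2, pickle
from cell import status, optics, ticket, spotter
def shot(name, fn=None):
    p=optics.get_image(name)
    if fn: cv2.imwrite('pics/'+fn, cv2.cvtColor(p['image'],cv2.COLOR_RGB2BGR)); pickle.dump({k:np.array(v) if not isinstance(v,(int,str)) else v for k,v in p.items()},open('pics/'+fn[:-4]+'.pkl','wb'))
    return p
def world(p,u,v,z=None):
    K=np.array(p['K']);R=np.array(p['R']);t=np.array(p['t'])
    d=np.array([(u-K[0,2])/K[0,0],(v-K[1,2])/K[1,1],1.0])
    c=-R.T@t; w=R.T@d
    if z is not None: return c+w*(z-c[2])/w[2]
    return c+w*p['range_z'][int(round(v)),int(round(u))]
def proj(p,X):
    c=p['R']@np.asarray(X)+p['t']; q=p['K']@c; return q[:2]/q[2]
E
python3 - <<'E'
from h import *
o=status.get_obs()
print({k:np.round(o[k],4) for k in o})
for n in ('top','side'):
    p=shot(n,n+'0.png'); print(n,p['K'],p['R'],p['t'])
    for th in ('potters_wheel','spoon','spoon_stand','mug','glaze_jar','brush','brake_block','slot','wheel_axis'):
        try:
            for r in spotter.recognise(p,th): print(th,round(r['p'],2),np.round(r['location'],3),np.round(proj(p,r['location'])))
        except Exception as e: print(th,e)
p=shot('wrist','wrist0.png')
E
```

```text
pics
{'t': np.float64(0.0), 'joint_positions': array([-1.3366,  0.4352,  0.025 ,  1.5741, -0.0116,  1.134 , -0.0751]), 'dq': array([ 0.0003,  0.0005, -0.0009,  0.0012, -0.0006, -0.001 , -0.0005]), 'tau': array([ 1.60000e-03, -6.70471e+01,  1.02630e+00, -3.16192e+01,
        1.58000e-02,  1.28000e-02,  1.00000e-04]), 'tcp_pos': array([0.2064, 0.5893, 0.196 ]), 'orientation': array([ 1.677e-01,  9.858e-01, -8.000e-04, -1.000e-04]), 'ft_force': array([-0.9251,  0.6754,  0.1494]), 'moment': array([ 0.0626, -0.0159, -0.0025]), 'opening': np.float64(0.0856)}
top [[394.09275837   0.         312.21562809]
 [  0.         394.09275837 197.45229297]
 [  0.           0.           1.        ]] [[-0.01284394 -0.99965338  0.02298144]
 [-0.9937236   0.01020681 -0.1113967 ]
 [ 0.11112352 -0.02426798 -0.99351026]] [-0.14733292  0.51375123  0.97756422]
potters_wheel 0.66 [0.542 0.194 0.089] [168. 184.]
spoon 0.64 [ 0.497 -0.225  0.108] [344. 200.]
spoon 0.16 [ 0.496 -0.228  0.064] [343. 202.]
spoon_stand 0.83 [ 0.31  -0.242  0.059] [350. 278.]
spoon_stand 0.82 [ 0.493 -0.224  0.058] [341. 204.]
spoon_s
[... 935 characters left out ...]
[0.529 0.092 0.09 ] [284. 138.]
spoon 0.74 [ 0.492 -0.236  0.099] [311. 210.]
spoon 0.69 [0.528 0.083 0.09 ] [284. 140.]
spoon_stand 0.97 [ 0.399 -0.378  0.054] [286. 293.]
spoon_stand 0.85 [ 0.583 -0.141  0.055] [335. 194.]
spoon_stand 0.83 [ 0.308 -0.265  0.057] [219. 257.]
spoon_stand 0.82 [ 0.528 -0.476  0.057] [384. 319.]
spoon_stand 0.7 [ 0.489 -0.252  0.051] [312. 235.]
mug 0.9 [ 0.72 -0.22  0.06] [407. 201.]
glaze_jar 0.78 [ 0.637 -0.384  0.071] [416. 256.]
glaze_jar 0.68 [0.531 0.084 0.091] [285. 139.]
brush 0.98 [ 0.41  -0.137  0.016] [260. 221.]
brake_block 0.48 [0.554 0.122 0.111] [289. 125.]
slot 0.95 [0.532 0.087 0.092] [285. 138.]
wheel_axis 0.9 [0.532 0.088 0.091] [285. 138.]
```

View pics/top0.png

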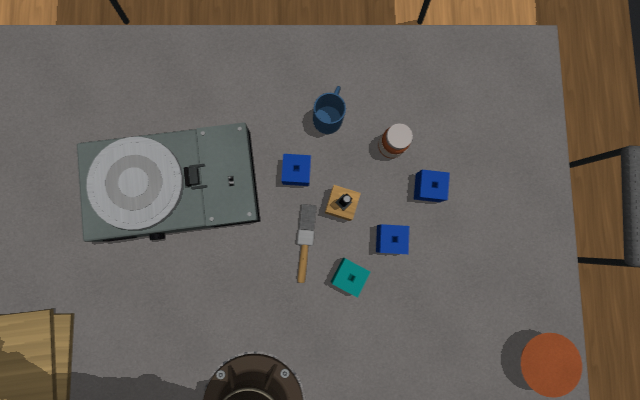

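View pics/side0.png

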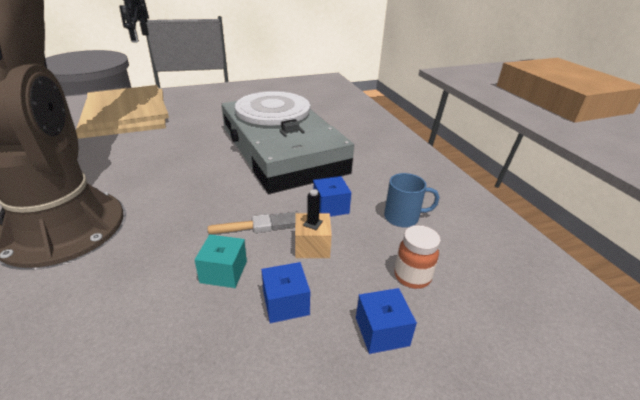

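Run:
```python
import cv2
a=cv2.imread('pics/top0.png'); b=cv2.imread('pics/side0.png')
cv2.imwrite('pics/c1.png',cv2.resize(a[120:260,60:240],None,fx=4.2,fy=4.2,interpolation=cv2.INTER_CUBIC))
cv2.imwrite('pics/c2.png',cv2.resize(a[140:310,270:460],None,fx=3.5,fy=3.5,interpolation=cv2.INTER_CUBIC))
cv2.imwrite('pics/c3.png',cv2.resize(b[60:190,200:370],None,fx=4.5,fy=4.5,interpolation=cv2.INTER_CUBIC))
```

```text
(no output)
```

View pics/c1.png

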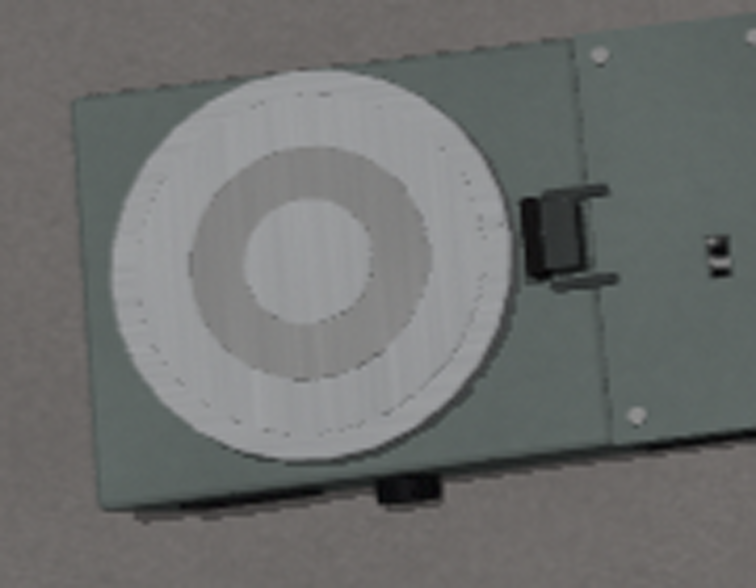

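View pics/c2.png

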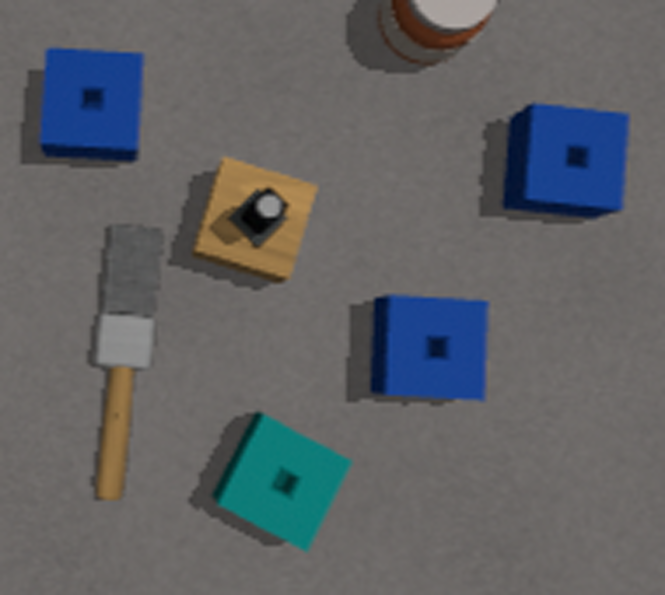

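View pics/c3.png

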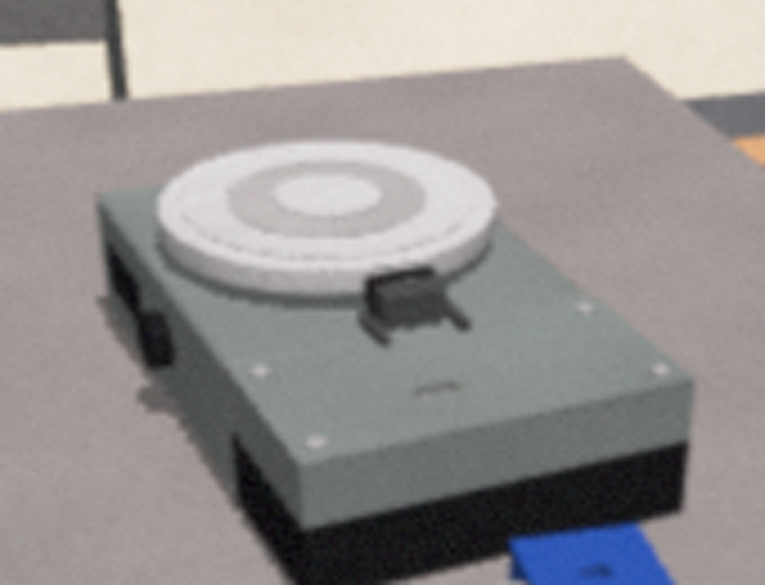

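The yellow wooden block at (341,204) with the black handle is the stand and spoon. The look-alikes are blue blocks at (296,169), (432,185) and (393,240), and a turquoise one at (350,278). The slot is at about (231,181) with a bright tooth in it. Next I'll measure the housing.

```bash
cat >> h.py <<'E'
def cloud(p):
    K=p['K'];z=p['range_z'];v,u=np.mgrid[:400,:640]
    c=np.stack([(u-K[0,2])/K[0,0]*z,(v-K[1,2])/K[1,1]*z,z],-1)
    return (c-p['t'])@p['R']
def toolaxes(o=None):
    from scipy.spatial.transform import Rotation as Ro
    o=o or status.get_obs(); return Ro.from_quat(o['orientation']).as_matrix()
E
python3 - <<'E'
from h import *
p=pickle.load(open('pics/top0.pkl','rb')); W=cloud(p)
m=(abs(W[...,2]-0.09)<0.006)&(W[...,1]>-.1)&(W[...,0]>.3); m[:, :60]=0; m[:,270:]=0
m=cv2.morphologyEx(m.astype(np.uint8),cv2.MORPH_OPEN,np.ones((3,3)))
pts=W[m>0]; print(len(pts),np.median(pts[:,2]))
r=cv2.minAreaRect((pts[:,:2]*1000).astype(np.float32)); print(r)
# top housing mask incl. head & slot
box=cv2.boxPoints(r);print(box)
g=cv2.cvtColor(p['image'],cv2.COLOR_RGB2GRAY)
print(g[173:190,222:240])
for uv in ((231,181),): print(world(p,*uv,z=.09), world(p,*uv))
m=(W[...,2]>.105)&(W[...,1]>-.3)&(W[...,1]<-.15)&(W[...,0]>.4)&(W[...,0]<.55)
print('handle top',np.median(W[m],0),m.sum(),np.argwhere(m).mean(0))
E
```

```text
9302 0.09031623371408677
((550.3724365234375, 199.51107788085938), (241.04991149902344, 409.83770751953125), 6.689909934997559)
[[406.79593  388.99402 ]
 [454.5403   -18.053183]
 [693.949     10.028137]
 [646.2046   417.07535 ]]
[[102 100 100 101 100  99  98  98  98  98  99  97  99  97  97  97  97  98]
 [101 100 100 101 101  98  98  98  97  99  97  98  98  98  98  98  99  97]
 [101  99  99 100  98  98  99  96  93  92  92  93  98  98  98  98  98  99]
 [ 99  98  99  99  98  88  74  86  70  60  54  67  97  97  97  98  98  98]
 [101  99  99  99 100  96 104 123  85  50  36  67  98  98  97  97  99  98]
 [101 100  98  97  99  93  69  68  46  29  24  62  99  98  98  97  97  97]
 [ 98  99  99  97  99  93  63  30   8  11  15  58  99  99  98  97  98  97]
 [ 97  97  97  98  98  92  70  39  25  20  25  60  96  98  98  97  97  98]
 [ 99  98  99  99  97  93  86  95  79  78  86 102  94  97  97  99  99  98]
 [ 99  99  99  98  98  95  96 116 132 132 132 122  89  99  98  97  97  98]
 [ 99  97 100  99  99  97  84  71  92  92  91  90  88  99  99  98  99  97]
 [ 97  97  97  98  99  99  89  55  21  22  21  43  80  99  98  99  98  98]
 [ 97  98  98  98  98  99  86  47  17  21  28  49  79  99  99  99  98  98]
 [ 98  99  99  99  98  98  93  84  81  91  94  99  97  97  96  97  97  97]
 [ 99  99 100  99  99  98  97  99  99  99  98  98  98  96  97  96  96  96]
 [ 99  99  99  99  99  99  99 100  98  98  99  98  97  96  97  96  96  97]
 [ 99  98 100  99  98  99  99  98  97  97  97  97  98  97  97  96  96  95]]
[0.54717191 0.04306951 0.09      ] [0.54874316 0.04490452 0.07994438]
handle top [ 0.49540901 -0.22791854  0.13600832] 83 [199.5060241  345.92771084]
```

View pics/wrist0.png

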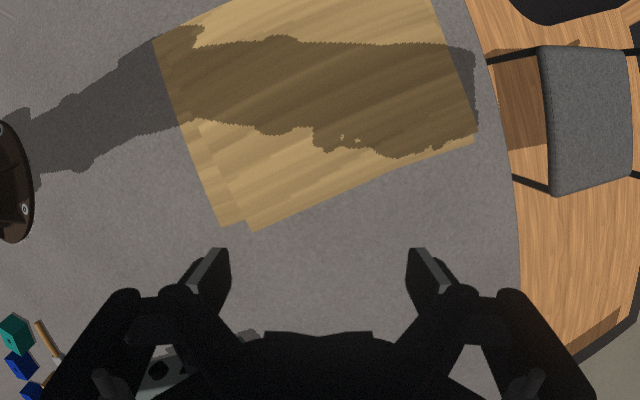

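Run:
```python
from h import *
p=pickle.load(open('pics/wrist0.pkl','rb')); R=p['R'];t=p['t']; T=toolaxes(); tcp=status.get_obs()['tcp_pos']
print('K',p['K'],'cam in tool',T.T@(-R.T@t-tcp),'\ncam axes in tool (cols x,y,z)\n',T.T@R.T)
print('tool axes world\n',T)
```

```text
K [[309.70691629   0.         317.97279764]
 [  0.         309.70691629 200.18361584]
 [  0.           0.           1.        ]] cam in tool [ 0.0683543   0.00026273 -0.17691329] 
cam axes in tool (cols x,y,z)
 [[ 9.83364300e-04 -9.62041271e-01 -2.72902226e-01]
 [ 9.99999479e-01  8.71311186e-04  5.31789235e-04]
 [-2.73820430e-04 -2.72902607e-01  9.62041627e-01]]
tool axes world
 [[-9.43791792e-01  3.30540546e-01  4.09471571e-05]
 [ 3.30540547e-01  9.43791791e-01  4.79264606e-05]
 [-2.28039523e-05  5.87672959e-05 -9.99999998e-01]]
```

Request:
apply_moves(
  motion="85 -563 -403 36 0;85 -563 -403 36 0;85 -563 -403 36 0;85 -563 -403 36 0;85 -563 -403 36 0;85 -563 -403 36 0;85 -563 -403 36 0;85 -563 -403 36 0;85 -563 -403 36 0;85 -563 -403 36 0",
)

```text
t: 2.3
tcp_pos: [0.5666, 0.0777, 0.1646]
orientation: [0.167, 0.986, 0.0, 0.0]
ft_force: [0.3, 0.4, 0.2]
opening: 0.0854
```

Run:
```python
from h import *
o=status.get_obs(); print(np.round(o['tcp_pos'],4),np.round(o['orientation'],4),np.round(o['ft_force'],2))
T=toolaxes(o); print(1000*T.T@(np.array([0.604,0.023,0.16])-o['tcp_pos']))
```

```text
[0.5666 0.0777 0.1646] [1.674e-01 9.859e-01 3.000e-04 4.000e-04] [0.34 0.39 0.21]
[-53.32578066 -39.32071172   4.57569615]
```

Request:
apply_moves(
  motion="85 -53 -39 5 0;85 -53 -39 5 0;85 -53 -39 5 0",
)

```text
t: 2.68
tcp_pos: [0.6025, 0.0248, 0.1591]
orientation: [0.168, 0.986, 0.0, -0.0]
ft_force: [-0.9, 0.4, -0.5]
opening: 0.0848
```

```bash
cat >> h.py <<'E'
def fproj(p,X):
    c=p['R']@np.asarray(X,float)+p['t']; r=np.hypot(c[0],c[1]); th=np.arctan2(r,c[2]); K=p['K']
    return np.array([K[0,2]+K[0,0]*th*c[0]/r, K[1,2]+K[1,1]*th*c[1]/r])
def fray(p,u,v,z):
    K=p['K'];a=(u-K[0,2])/K[0,0];b=(v-K[1,2])/K[1,1];th=np.hypot(a,b)
    d=np.array([np.sin(th)*a/th,np.sin(th)*b/th,np.cos(th)]); c=-p['R'].T@p['t'];w=p['R'].T@d
    return c+w*(z-c[2])/w[2]
def rect(p,center,ax,ay,wx,wy,res):  # rectified plan view of plane through center
    h=int(wy*res);w=int(wx*res)
    j,i=np.mgrid[:h,:w]; X=np.asarray(center)+((i-w/2)/res/1000)[...,None]*ax+((h/2-j)/res/1000)[...,None]*ay
    c=X@p['R'].T+p['t']; r=np.hypot(c[...,0],c[...,1]); th=np.arctan2(r,c[...,2])
    mu=p['K'][0,2]+p['K'][0,0]*th*c[...,0]/r; mv=p['K'][1,2]+p['K'][1,1]*th*c[...,1]/r
    im=cv2.cvtColor(p['image'],cv2.COLOR_RGB2BGR)
    return cv2.remap(im,mu.astype(np.float32),mv.astype(np.float32),cv2.INTER_CUBIC)
E
python3 - <<'E'
from h import *
p=shot('wrist','wrist1.png'); o=status.get_obs(); print(o['t'],np.round(o['tcp_pos'],4))
S=np.array([.5478,.0432,.09]); a=np.radians(6.69); ax=np.array([np.cos(a),np.sin(a),0]); ay=np.array([-np.sin(a),np.cos(a),0])
im=rect(p,S,ax,ay,60,40,12); 
cv2.drawMarker(im,(360,240),(0,0,255)); cv2.rectangle(im,(360-144,240-72),(360+144,240+72),(0,255,0),1)
cv2.imwrite('pics/r1.png',im)
E
```

```text
2.725 [0.6022 0.026  0.1592]
```

View pics/wrist1.png

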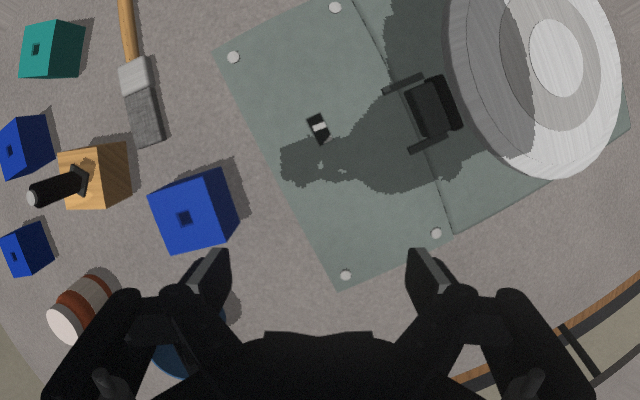

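View pics/r1.png

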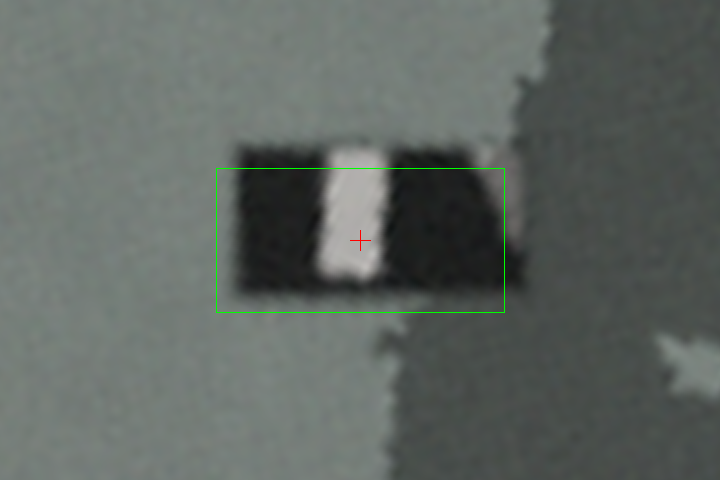

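Run:
```python
from h import *
shot('wrist')
p=shot('wrist','wrist2.png'); o=status.get_obs(); print(o['t'],np.round(o['tcp_pos'],4), np.round(-p['R'].T@p['t']-o['tcp_pos'],4))
S=np.array([.5478,.0432,.09]); a=np.radians(6.69); ax=np.array([np.cos(a),np.sin(a),0]); ay=np.array([-np.sin(a),np.cos(a),0])
im=rect(p,S,ax,ay,60,40,12); 
cv2.drawMarker(im,(360,240),(0,0,255)); cv2.rectangle(im,(360-144,240-72),(360+144,240+72),(0,255,0),1)
im2=rect(p,S-[0,0,.008],ax,ay,60,40,12); 
cv2.imwrite('pics/r2.png',cv2.resize(np.vstack([im,im2]),None,fx=.6,fy=.6))
# spoon
for z,n in ((.065,'guard'),(.135,'top')):
  cv2.imwrite(f'pics/s_{n}.png',rect(p,np.array([.4954,-.2279,z]),np.array([1,0,0]),np.array([0,1,0]),100,100,5))
cv2.imwrite('pics/s_all.png',np.hstack([cv2.imread('pics/s_guard.png'),cv2.imread('pics/s_top.png')])[:, :])
```

```text
2.825 [0.6021 0.0268 0.1595] [-0.0644  0.0224  0.1768]
```

View pics/r2.png

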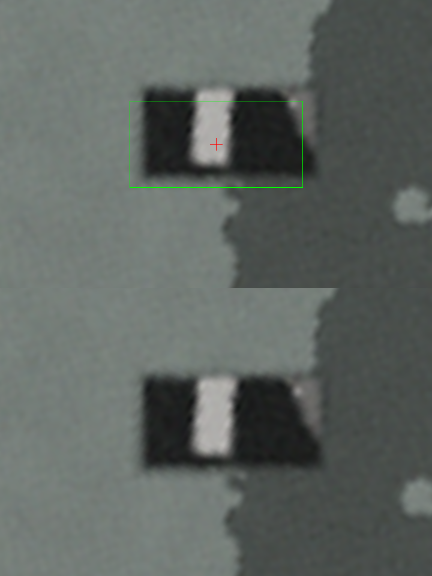

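View pics/s_guard.png

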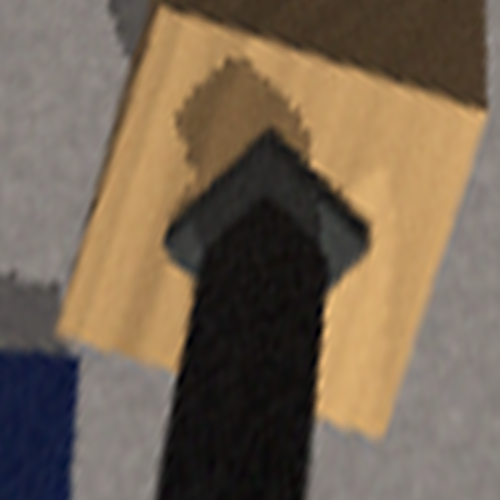

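The wrist view shows the slot centred about 1.9/1.5 mm past my estimate. One tooth sits 2 mm before mid-slot, and the next one is at the far end. The spoon's guard edges lie at about 44° in world axes. Going to the spoon now.

Request:
apply_moves(
  motion="85 15 -274 -6 0.466;85 15 -274 -6 0.466;85 15 -274 -6 0.466;85 15 -274 -6 0.466;85 15 -274 -6 0.466;85 15 -274 -6 0.466;85 15 -274 -6 0.466;85 15 -274 -6 0.466",
)

```text
t: 3.82
tcp_pos: [0.4987, -0.2268, 0.1653]
orientation: [0.389, 0.921, 0.0, -0.0]
ft_force: [-0.1, 0.1, -0.2]
opening: 0.0849
```

Run:
```python
from h import *
p=shot('wrist','wrist3.png'); o=status.get_obs(); print(o['t'],np.round(o['tcp_pos'],4),np.round(o['joint_positions'],3),np.round(o['ft_force'],2))
T=toolaxes(o); print(np.degrees(np.arctan2(T[1,1],T[0,1])))
print('tool shift to spoon',1000*T.T@(np.array([0.497,-0.2265,0.0915])-o['tcp_pos']))
p=shot('side','side1.png')
```

```text
3.875 [ 0.4986 -0.227   0.1652] [-0.003  0.352  0.443  1.832 -0.178  0.997  1.284] [ 0.36  0.46 -0.3 ]
44.154421262855635
tool shift to spoon [ 1.4606592  -0.77300034 73.74313173]
```

View pics/wrist3.png

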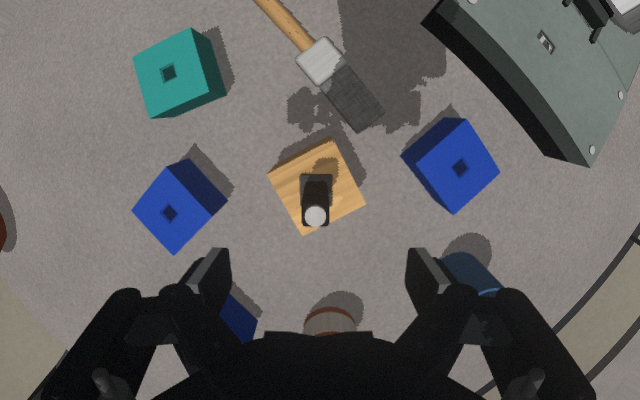

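The wooden stand and spoon sit at (316,190), with the handle centred between the jaws and aligned. Descending to grip.

Request:
apply_moves(
  motion="85 1 -1 60 0;85 1 -1 74 0;85 1 -1 74 0;0 1 -1 74 0;0 1 -1 74 0;0 1 -1 74 0;0 1 -1 74 0;0 1 -1 74 0;0 1 -1 74 0",
  newtons=80,
)

```text
t: 5.05
tcp_pos: [0.4971, -0.2288, 0.0922]
orientation: [0.391, 0.921, 0.0, 0.001]
ft_force: [-0.7, 0.7, 5.9]
opening: 0.0174
```

Run:
```python
from h import *
o=status.get_obs(); print(o['t'],np.round(o['tcp_pos'],4),np.round(o['orientation'],4),np.round(o['ft_force'],2),o['opening'])
```

```text
5.05 [ 0.4971 -0.2288  0.0922] [3.907e-01 9.205e-01 2.000e-04 7.000e-04] [-0.72  0.65  5.86] 0.01735813819465613
```

Request:
apply_moves(
  motion="0 0 0 -40 0;0 0 0 -90 0;0 0 0 -90 0;0 0 0 -90 0",
)

```text
t: 5.55
tcp_pos: [0.4961, -0.2283, 0.1808]
orientation: [0.391, 0.921, 0.0, -0.0]
ft_force: [0.3, 0.4, -2.1]
opening: 0.0172
```

Run:
```python
from h import *
p=shot('wrist','wrist4.png'); q=shot('side','side4.png'); o=status.get_obs(); print(o['t'],np.round(o['tcp_pos'],4),np.round(o['ft_force'],2),o['opening'])
b=cv2.imread('pics/side4.png'); c=cv2.imread('pics/wrist4.png')
tip=proj(q,o['tcp_pos']-[0,0,.072]).astype(int); print(tip)
cv2.imwrite('pics/c4.png',np.hstack([cv2.resize(b[tip[1]-90:tip[1]+30,tip[0]-60:tip[0]+60],(400,400),interpolation=cv2.INTER_CUBIC),cv2.resize(c[130:290,240:400],(400,400),interpolation=cv2.INTER_CUBIC)]))
```

```text
5.65 [ 0.4955 -0.2281  0.18  ] [-0.62 -0.13 -1.07] 0.017476016587613635
[311 203]
```

View pics/c4.png

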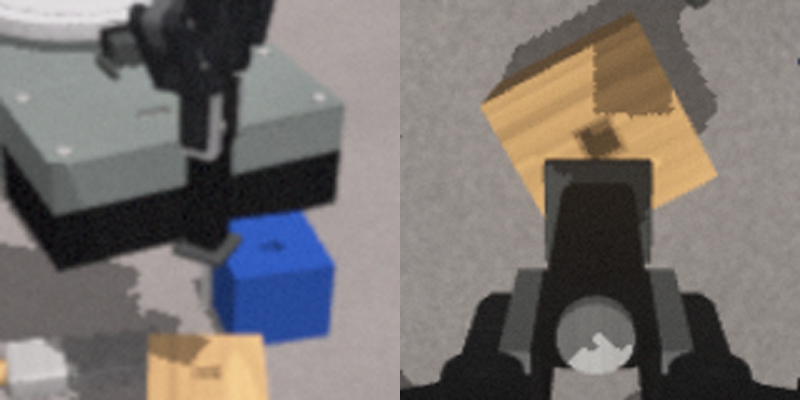

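Request:
apply_moves(
  motion="0 -59 -140 -20 -0.46;0 -59 -140 -20 -0.46;0 -59 -140 -20 -0.46;0 -59 -140 -20 -0.46;0 -59 -140 -20 -0.46",
)

```text
t: 6.28
tcp_pos: [0.4366, -0.3673, 0.2001]
orientation: [0.171, 0.985, 0.001, -0.001]
ft_force: [0.6, 0.2, -1.7]
opening: 0.017
```

Run:
```python
from h import *
q=shot('side','side5.png'); o=status.get_obs(); print(o['t'],np.round(o['tcp_pos'],4),np.round(o['ft_force'],2),o['opening'])
T=toolaxes(o); print(np.degrees(np.arctan2(T[1,1],T[0,1])))
b=cv2.imread('pics/side5.png')
tip=proj(q,o['tcp_pos']-[0,0,.072]).astype(int); print(tip)
cv2.imwrite('pics/c5.png',cv2.resize(b[tip[1]-70:tip[1]+20,tip[0]-45:tip[0]+45],(600,600),interpolation=cv2.INTER_NEAREST))
```

```text
6.325 [ 0.4371 -0.3668  0.2002] [ 0.16  0.01 -0.76] 0.0172785900533866
70.39033667798068
[305 250]
```

View pics/c5.png

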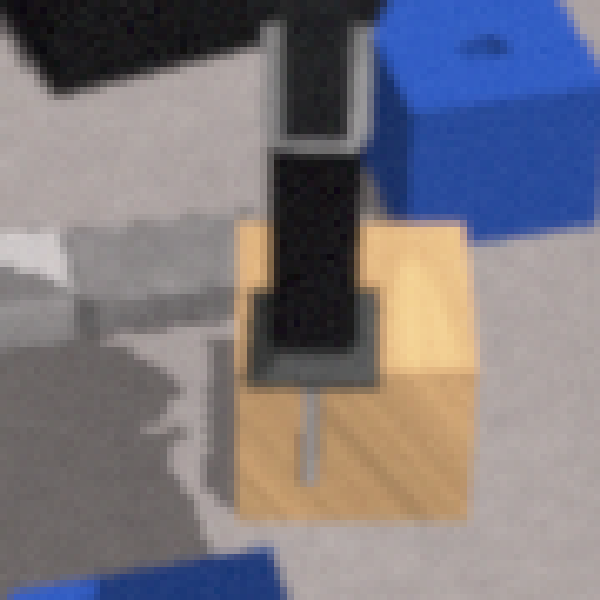

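In the side view the blade at (306,245) is only about 4.5 mm wide next to the 30 mm guard. Its thin side therefore lies along the tool's x, so I need tool y across the slot at 96.7°. Moving to hover beside the slot.

Request:
apply_moves(
  motion="0 1 440 5 -0.459;0 1 440 5 -0.459;0 1 440 5 -0.459;0 1 440 5 -0.459;0 1 440 5 -0.459;0 1 440 14 -0.459;0 1 440 14 -0.459;0 1 440 14 -0.459;0 1 440 14 -0.459;0 1 440 14 -0.459",
  newtons=120,
)

```text
t: 7.58
tcp_pos: [0.5833, 0.045, 0.1873]
orientation: [-0.057, 0.998, -0.0, -0.0]
ft_force: [0.2, -1.3, -1.4]
opening: 0.0152
```

```bash
cat > look.py <<'E'
from h import *
import sys
n=sys.argv[1]
p=shot('wrist',f'w{n}.png'); o=status.get_obs(); print(o['t'],np.round(o['tcp_pos'],4),np.round(o['ft_force'],2),np.round(o['moment'],3),round(o['opening'],4))
T=toolaxes(o); print(np.degrees(np.arctan2(T[1,1],T[0,1])),T[2])
q=shot('side',f's{n}.png')
b=cv2.imread(f'pics/s{n}.png'); c=cv2.imread(f'pics/w{n}.png')
tip=proj(q,[.549,.0445,.1]).astype(int)
cv2.imwrite(f'pics/x{n}.png',np.hstack([cv2.resize(b[tip[1]-60:tip[1]+30,tip[0]-45:tip[0]+45],(400,400),interpolation=cv2.INTER_CUBIC),cv2.resize(c[130:290,240:400],(400,400),interpolation=cv2.INTER_CUBIC)]))
E
python3 look.py 6
```

```text
7.625 [0.5834 0.0448 0.1875] [-0.7  -0.44 -1.89] [ 0.005  0.01  -0.   ] 0.0157
96.53484935865615 [ 1.31676583e-04 -5.06672539e-04 -9.99999863e-01]
```

View pics/x6.png

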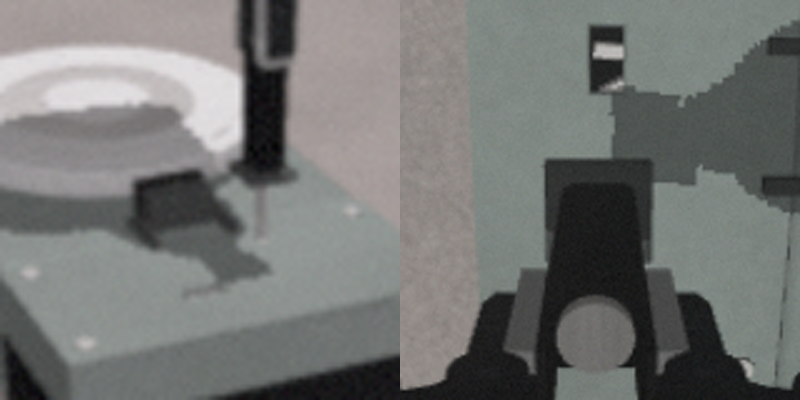

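Run:
```python
from h import *
p=pickle.load(open('pics/w6.pkl','rb')); o=status.get_obs(); T=toolaxes(o); tcp=o['tcp_pos']
g=cv2.cvtColor(p['image'],cv2.COLOR_RGB2GRAY).astype(int)
print(g[186:204,315:325:3].T)
print(g[198,290:350])
print('slot');print(g[134:172,474-240-0+0:474-240+1].T if 0 else g[134:172,312:326].T[::2])
f=lambda u,v,z: np.round(1000*T.T@(fray(p,u,v,z)-tcp),2)
zb=tcp[2]-.0715+.040
for uv in ((298,194),(340.8,194)): print('guard', f(*uv,zb), f(*uv,zb+.005))
# handle top circle
print('handle top', f(240+197/2.5,130+335/2.5,tcp[2]+.0435))
for uv in ((240+188/2.5,130+25/2.5),(240+226/2.5,130+25/2.5),(240+188/2.5,130+94/2.5),(240+226/2.5,130+94/2.5)): print('slot',f(*uv,.09))
```

```text
[[131 131 136 130 132 135 135  90  50  46  48  47  50  45  50  50  46  34]
 [132 132 135 136 134 133 133  91  54  41  50  49  47  49  48  50  47  36]
 [133 134 130 130 135 130 132  94  54  43  48  47  48  46  52  51  47  36]
 [115 113 112 111 109 111 112  81  54  41  49  52  46  49  47  47  47  36]]
[131 134 133 131 133 132 132 112  51  47  53  51  47  47  50  50  51  52
  52  43  43  48  48  49  47  50  50  47  47  50  49  48  46  49  46  44
  51  45  45  49  48  45  48  46  47  46  48  48  48  48  54  71  80  83
  88  86  81  84  81  85]
slot
[[129 133 134 131 133 132 135 132 137 135 134 135 131 134 132 131 132 131
  131 131 133 135 137 133 136 130 131 131 130 130 135 129 130 132 134 132
  128 133]
 [130 131 131 131 133 132 130 125 128 126 124 124 124 126 126 124 127 126
  124 125 123 124 126 127 125 126 127 127 130 125 131 130 127 126 131 132
  131 132]
 [132 133 133 134 132 115  75  55  47  46  46  46  43  48  45  46  51  45
   45  46  48  47  45  46  49  45  47  48  50  51  46  47  62  91 125 133
  132 131]
 [131 129 134 134 132 114  76  45  40  35  33  29  63 107 138 152 159 181
  155  90  36  37  33  35  30  34  34  36  33  34  34  33  55  88 126 134
  135 132]
 [133 131 133 135 133 113  74  43  34  40  37  34  59 125 166 182 184 183
  157  95  33  33  36  33  35  32  32  37  35  37  69  93  88  91 123 130
  129 133]
 [136 135 136 132 135 116  79  42  36  39  37  32  58 112 158 183 184 181
  183 121  35  35  34  32  38  33  39  31  36  71 112 117 103  91 123 127
  129 131]
 [135 136 138 134 139 124  81  42  35  34  35  36  52 103 151 182 181 184
  181 125  42  34  35  30  33  34  32  45  73 104 144 134 102  83 104 109
  111 110]]
guard [ 13.9  -13.78  31.5 ] [ 15.21 -13.45  26.5 ]
guard [13.95 16.01 31.49] [15.26 15.62 26.49]
handle top [ -1.28   0.58 -43.5 ]
slot [45.97 -2.41 97.56]
slot [46.02 11.01 97.56]
slot [21.12 -2.42 97.56]
slot [21.15 11.22 97.56]
```

Run:
```python
from h import *
q=pickle.load(open('pics/s6.pkl','rb')); o=status.get_obs(); T=toolaxes(o); tcp=o['tcp_pos']
tip=proj(q,[.549,.0445,.1]).astype(int); x0,y0=tip[0]-45,tip[1]-60; print(x0,y0)
b=cv2.imread('pics/s6.png')[y0:y0+90,x0:x0+90]
cv2.imwrite('pics/c7.png',cv2.resize(b[20:75,30:85],(770,770),interpolation=cv2.INTER_NEAREST)[:, :])
print(x0+30,y0+20, 'scale 14')
```

```text
251 81
281 101 scale 14
```

View pics/c7.png

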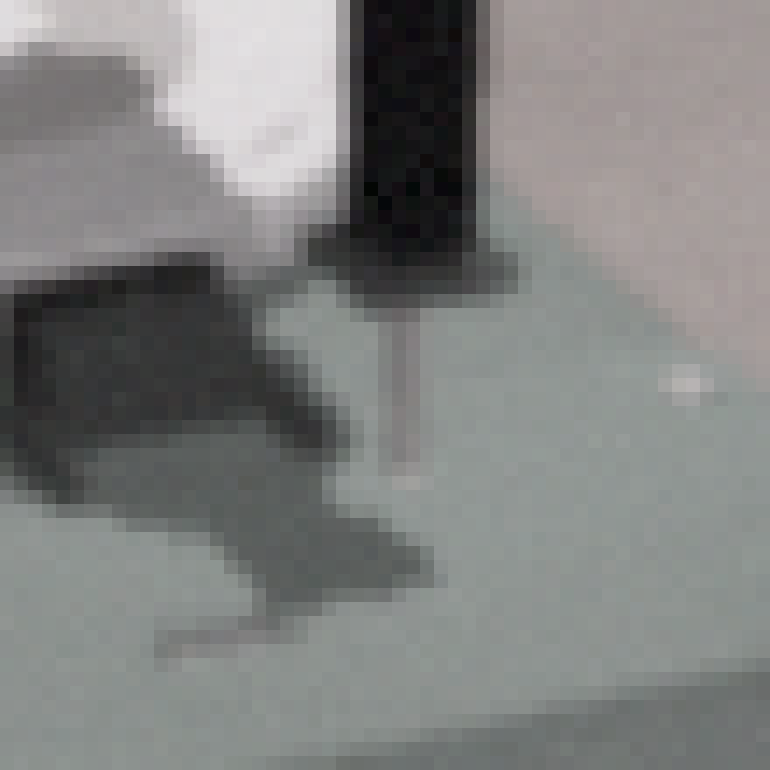

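Run:
```python
from h import *
p=pickle.load(open('pics/w6.pkl','rb')); o=status.get_obs(); T=toolaxes(o); tcp=o['tcp_pos']
f=lambda u,v,z: np.round(1000*T.T@(fray(p,u,v,z)-tcp),2)
print('ends',f(322,139.6,.09),f(322,167.0,.09)); print('tooth',f(322,146.8,.082),f(322,153.4,.082),f(322,163.5,.082))
print('y edges',f(315.2,150,.09),f(330,150,.09))
```

```text
ends [46.34  3.59 97.56] [21.67  3.68 97.56]
tooth [ 39.08   3.71 105.56] [ 32.98   3.74 105.56] [ 23.59   3.77 105.56]
y edges [37.03 -2.41 97.56] [37.07 10.73 97.56]
```

Request:
apply_moves(
  motion="0 25 3 0 0;0 43.8 3.2 0 0;0 43.8 3.2 0 0;0 43.8 3.2 0 0",
)

```text
t: 8.18
tcp_pos: [0.5406, 0.044, 0.1877]
orientation: [-0.058, 0.998, 0.0, 0.001]
ft_force: [0.2, -0.1, -1.0]
opening: 0.0157
```

```bash
python3 look.py 8
python3 - <<'E'
from h import *
o=status.get_obs(); T=toolaxes(o); print(1000*T.T@(o['tcp_pos']-np.array([.5834,.0448,.1875])))
E
```

```text
8.225 [0.5407 0.0441 0.1876] [-0.48 -0.79 -0.81] [ 0.029 -0.032  0.023] 0.0155
96.61096269676509 [-9.88584498e-04 -3.36882046e-06 -9.99999511e-01]
[4.25455873e+01 4.39831220e+00 1.25326940e-03]
```

View pics/x8.png

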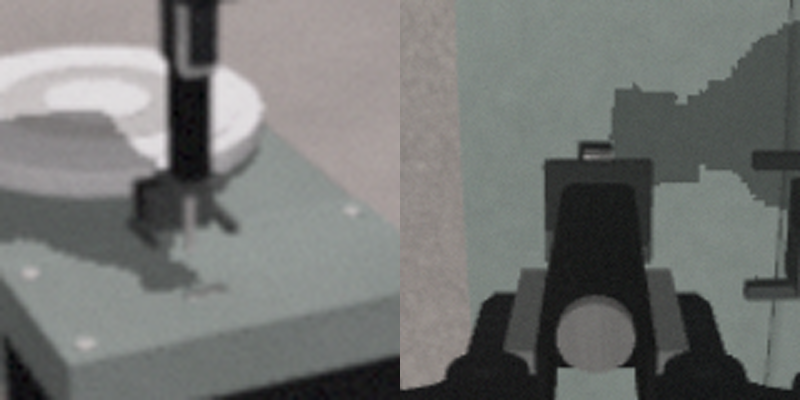

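Run:
```python
from h import *
for i in range(4):
    p=shot('wrist'); o=status.get_obs(); print(np.round(o['tcp_pos'],4),np.round(o['joint_positions'],4))
T=toolaxes(o); tcp=o['tcp_pos']
f=lambda u,v,z: np.round(1000*T.T@(fray(p,u,v,z)-tcp),2)
g=cv2.cvtColor(p['image'],cv2.COLOR_RGB2GRAY).astype(int)
for r in (190,191,192): print(g[r,306:332])
print(g[180:200,314:322:2].T)
for r in (196,198,200): print(g[r,290:350])
```

```text
[0.5405 0.0443 0.1874] [-0.2881  0.3074  0.1393  1.7977 -0.0487  1.0394  1.5559]
[0.5404 0.0444 0.1873] [-0.2882  0.3074  0.1393  1.7979 -0.0487  1.0394  1.5559]
[0.5403 0.0444 0.1872] [-0.2883  0.3073  0.1392  1.7981 -0.0487  1.0394  1.5559]
[0.5402 0.0445 0.1872] [-0.2884  0.3073  0.1392  1.7982 -0.0486  1.0394  1.5559]
[131 133 132 129 104  61  43  50  65  63  57  55  54  57  47  47  47  47
  63  75  82  84  81  80  79  82]
[130 133 131 125 102  58  44  67  79  75  76  81  80  79  80  75  79  73
  72  77  84  82  83  85  83  79]
[127 129 132 127  99  60  50  75  96  95  82  77  81  78  77  77  80  73
  67  78  80  81  84  82  82  82]
[[131 126 128 130 130 128 114  69  38  44  65  79  96  83  58  42  50  49
   45  49]
 [133 129 131 134 130 130 116  72  36  36  57  76  82  70  57  44  46  49
   51  49]
 [129 132 130 134 131 129 122  70  37  38  54  80  81  72  59  44  49  44
   51  48]
 [127 131 130 133 131 131 121  72  37  35  47  80  77  59  43  46  48  49
   50  47]]
[131 128 132 129 130 126 116  84  50  50  47  44  48  48  48  51  52  49
  46  49  50  48  49  50  50  50  46  47  49  48  48  46  49  43  50  48
  51  48  48  45  49  45  47  49  50  49  44  50  45  45  54  68  81  86
  82  81  82  81  83  85]
[130 129 132 130 129 129 126 101  50  43  50  48  48  45  47  47  46  48
  49  48  47  45  47  49  45  46  51  46  51  48  50  50  48  47  46  48
  46  44  50  46  45  49  51  50  47  44  45  45  48  49  52  68  81  82
  86  81  82  80  87  84]
[127 129 131 130 128 129 131 109  51  48  50  50  48  48  48  47  51  50
  47  44  47  44  48  50  49  49  47  48  45  47  49  49  45  50  46  46
  48  47  47  47  48  45  49  47  49  46  49  46  48  46  57  66  79  81
  85  86  81  80  79  79]
```

Run:
```python
from h import *
for i in range(3): p=shot('wrist')
o=status.get_obs(); print(np.round(o['tcp_pos'],4)); T=toolaxes(o); tcp=o['tcp_pos']
f=lambda u,v,z: np.round(1000*T.T@(fray(p,u,v,z)-tcp),2)
zb=tcp[2]-.0715+.040
print('slot',f(310.6,190,.09),f(324,190,.09),'near end',f(317,186.7,.09)); print('guard',f(297.2,194,zb),f(340.8,194,zb),f(319,193.4,zb))
```

```text
[0.54   0.0445 0.1873]
slot [ 0.14 -6.72 97.28] [ 0.16  5.5  97.28] near end [ 3.24 -0.88 97.28]
guard [ 13.62 -14.46  31.5 ] [13.65 15.91 31.5 ] [14.06  0.72 31.5 ]
```

Request:
apply_moves(
  motion="0 0.5 -1.4 12 0;0 0.5 -1.4 20 0;0 0.5 -1.4 23 0;0 0.5 -1.4 23 0",
)

```text
t: 9.12
tcp_pos: [0.5394, 0.043, 0.164]
orientation: [-0.058, 0.998, -0.0, -0.0]
ft_force: [0.3, -0.3, -0.9]
opening: 0.0156
```

```bash
python3 look.py 9
```

```text
9.175 [0.5395 0.043  0.1643] [ 0.03  0.6  -1.76] [-0.029 -0.031  0.036] 0.0158
96.65541451170914 [ 7.89821188e-05  3.37660678e-05 -9.99999996e-01]
```

View pics/x9.png

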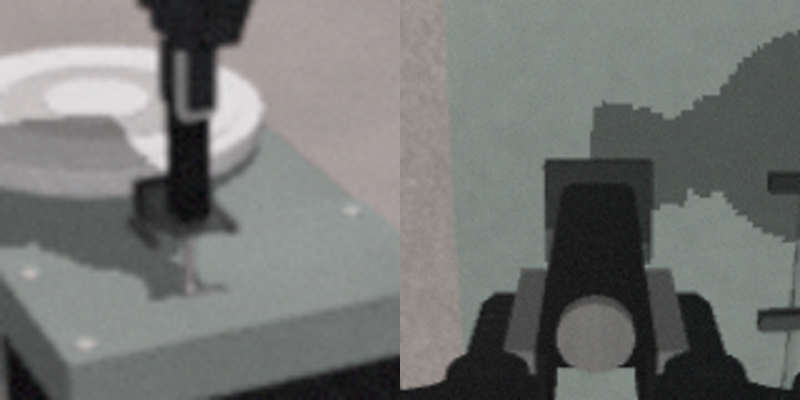

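The blade hangs just above the near end of the slot, at crop pixel (190,285). Lowering it gently while watching the force.

Request:
apply_moves(
  motion="0 0 0 2 0;0 0 0 4 0;0 0 0 5 0;0 0 0 6 0",
)

```text
t: 9.72
tcp_pos: [0.5395, 0.043, 0.1583]
orientation: [-0.058, 0.998, 0.0, 0.0]
ft_force: [0.1, 0.1, -2.4]
opening: 0.0157
```

Request:
apply_moves(
  motion="0 0 0 2 0;0 0 0 4 0;0 0 0 5 0;0 0 0 6 0",
)

```text
t: 10.22
tcp_pos: [0.5395, 0.043, 0.1523]
orientation: [-0.058, 0.998, 0.0, 0.0]
ft_force: [-1.2, -1.2, -1.5]
opening: 0.016
```

Request:
apply_moves(
  motion="0 0 0 2 0;0 0 0 4 0;0 0 0 6 0;0 0 0 6 0",
)

```text
t: 10.72
tcp_pos: [0.5394, 0.043, 0.1462]
orientation: [-0.058, 0.998, -0.0, -0.0]
ft_force: [0.0, -0.8, -2.0]
opening: 0.0158
```

Request:
apply_moves(
  motion="0 0 0 3 0;0 0 0 5 0;0 0 0 5 0;0 0 0 5 0",
)

```text
t: 11.22
tcp_pos: [0.5395, 0.043, 0.1413]
orientation: [-0.058, 0.998, 0.0, -0.0]
ft_force: [0.1, 1.0, -1.6]
opening: 0.0158
```

Request:
apply_moves(
  motion="0 -1 0 0 0;0 -2 0 0 0;0 -3 0 0 0;0 -3 0 0 0",
)

```text
t: 11.72
tcp_pos: [0.5424, 0.0433, 0.1413]
orientation: [-0.058, 0.998, 0.0, -0.0]
ft_force: [0.2, 0.0, -1.8]
opening: 0.0157
```

Request:
apply_moves(
  motion="0 -1 0 0 0;0 -2 0 0 0;0 -3 0 0 0;0 -3 0 0 0",
)

```text
t: 12.22
tcp_pos: [0.5451, 0.0436, 0.1412]
orientation: [-0.058, 0.998, -0.0, -0.0]
ft_force: [-3.0, -0.4, 0.8]
opening: 0.0158
```

Request:
apply_moves(
  motion="0 -1 0 0 0;0 -2 0 0 0;0 -3 0 0 0;0 -4 0 0 0",
)

```text
t: 12.72
tcp_pos: [0.5493, 0.044, 0.1412]
orientation: [-0.058, 0.998, -0.0, -0.0]
ft_force: [-4.2, -1.6, -1.0]
opening: 0.0159
```

Request:
apply_moves(
  motion="0 -1 0 0 0;0 -2 0 0 0;0 -3 0 0 0;0 -4 0 0 0",
)

```text
t: 13.22
tcp_pos: [0.5534, 0.0446, 0.1413]
orientation: [-0.058, 0.998, -0.0, -0.0]
ft_force: [-4.9, -1.6, -1.5]
opening: 0.0159
```

Request:
apply_moves(
  motion="0 -1 0 0 0;0 -2 0 0 0;0 -2.5 0 0 0;0 -2.5 0 0 0",
)

```text
t: 13.72
tcp_pos: [0.5559, 0.045, 0.1413]
orientation: [-0.058, 0.998, 0.0, -0.0]
ft_force: [-5.4, -0.6, -0.6]
opening: 0.0159
```

Request:
apply_moves(
  motion="0 -0.5 0 0 0;0 -1 0 0 0;0 -1 0 0 0",
)

```text
t: 14.1
tcp_pos: [0.5569, 0.0452, 0.1413]
orientation: [-0.058, 0.998, 0.0, -0.0]
ft_force: [-4.4, 0.4, -0.8]
opening: 0.0156
```

Request:
apply_moves(
  motion="0 -0.4 0 0 0;0 -0.8 0 0 0;0 -0.8 0 0 0",
)

```text
t: 14.48
tcp_pos: [0.5577, 0.0452, 0.1413]
orientation: [-0.058, 0.998, 0.0, -0.0]
ft_force: [-5.5, -0.3, -0.6]
opening: 0.0152
```

Request:
apply_moves(
  motion="0 1 0 0 0;0 1 0 -10 0;0 1 0 -24 0;0 10 0 -24 0;0 18.3 0 -24 0;0 18.3 0 -24 0;0 18.3 0 -24 0",
)

```text
t: 15.35
tcp_pos: [0.5396, 0.0431, 0.1653]
orientation: [-0.058, 0.998, 0.0, 0.0]
ft_force: [0.5, -0.4, -1.0]
opening: 0.0156
```

```bash
python3 look.py 10
```

```text
15.4 [0.5396 0.0431 0.1653] [-0.15  0.84 -1.06] [ 0.045 -0.027 -0.011] 0.0158
96.65738549615372 [-1.35661074e-04  5.23165462e-05 -9.99999989e-01]
```

View pics/x10.png

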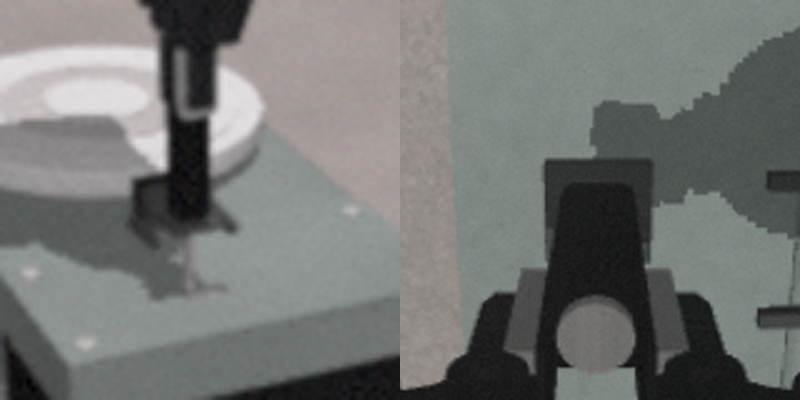

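The spoon is back over the near end and still upright. Second stroke.

Request:
apply_moves(
  motion="0 0 0 3 0;0 0 0 6 0;0 0 0 9 0;0 0 0 11 0;0 0 0 12 0",
)

```text
t: 16.08
tcp_pos: [0.5399, 0.043, 0.1536]
orientation: [-0.058, 0.998, 0.0, 0.0]
ft_force: [-0.3, 0.1, 3.5]
opening: 0.0158
```

Request:
apply_moves(
  motion="0 0 0 2 0;0 0 0 4 0;0 0 0 4 0",
)

```text
t: 16.45
tcp_pos: [0.5402, 0.0431, 0.15]
orientation: [-0.058, 0.998, 0.0, 0.001]
ft_force: [-1.2, 0.4, 7.6]
opening: 0.016
```

The force rises springily at tooth-top depth, so the blade is on a tooth. I'll lift and look into the slot.

Request:
apply_moves(
  motion="0 0 0 -10 0;0 0 0 -24 0;0 -36 0 -36 0;0 -36 0 -36 0;0 -36 0 -36 0",
)

```text
t: 17.08
tcp_pos: [0.5747, 0.0471, 0.1853]
orientation: [-0.058, 0.998, -0.0, -0.0]
ft_force: [-0.7, -0.1, -1.9]
opening: 0.016
```

```bash
cat > slot.py <<'E'
from h import *
import sys
n=sys.argv[1]; shot('wrist'); p=shot('wrist',f'w{n}.png'); o=status.get_obs(); T=toolaxes(o); tcp=o['tcp_pos']
print(o['t'],np.round(tcp,4),np.round(o['ft_force'],1),np.degrees(np.arctan2(T[1,1],T[0,1])))
# rectified in tool frame: right = -tool x (wheel +x), up = tool y(wheel +y); offset centre
out=[]
for z in (.09,.082):
    c=tcp+T@np.array([.034,.004,0]); c[2]=z
    im=rect(p,c,-T[:,0],T[:,1],60,32,12); 
    for k in range(0,60,5): cv2.putText(im,str(64-k),(k*12,12),0,.4,(0,0,255)); cv2.line(im,(k*12,14),(k*12,22),(0,0,255))
    out.append(im)
cv2.imwrite(f'pics/x{n}.png',cv2.resize(np.vstack(out),None,fx=.78,fy=.78))
g=cv2.cvtColor(p['image'],cv2.COLOR_RGB2GRAY).astype(int)
f=lambda u,v,z: np.round(1000*T.T@(fray(p,u,v,z)-tcp),2)
zb=tcp[2]-.0715+.040
print('guard edge rows', g[186:204,[310,325]].T)
print('guard front @194',f(319,193.4,zb))
E
python3 slot.py 11
```

```text
17.175 [0.5743 0.047  0.1851] [-0.5 -0.  -1.7] 96.64575243111756
guard edge rows [[131 134 135 134 135 134 134  96  53  45  50  49  47  48  50  49  53  36]
 [ 78  78  82  78  82  83  84  65  44  43  44  46  46  48  50  50  49  38]]
guard front @194 [14.    0.74 31.52]
```

View pics/x11.png

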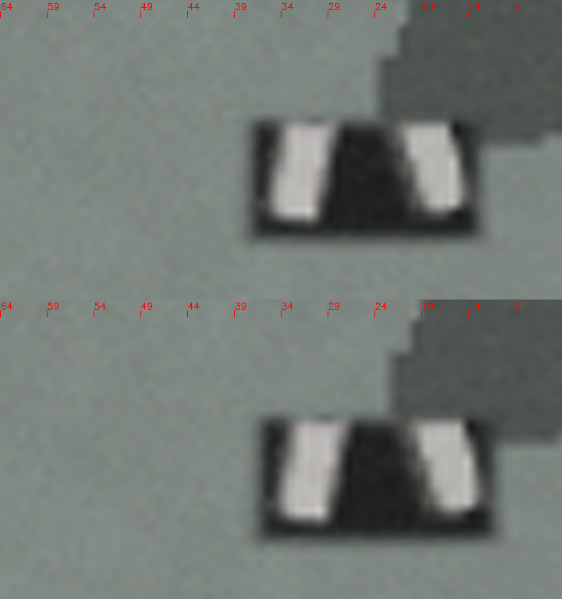

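Slot view: the pushed tooth is now at about +8.8 mm and the next at about -5.7 mm, so the wheel moved about 11 mm and the tip lagged the tool a few mm. The free gap is about -2.7 to +6.3 mm. I'll enter there and finish pushing this tooth to the far end.

Request:
apply_moves(
  motion="0 12 0 5 0;0 22.6 0 12 0;0 22.6 0 18 0;0 22.6 0 21 0;0 22.6 0 21 0",
)

```text
t: 17.8
tcp_pos: [0.5529, 0.0446, 0.1641]
orientation: [-0.058, 0.998, -0.0, -0.0]
ft_force: [1.0, -0.4, -0.8]
opening: 0.0155
```

Request:
apply_moves(
  motion="0 0 0 4 0;0 0 0 7 0;0 0 0 10 0;0 0 0 12 0;0 0 0 12 0",
)

```text
t: 18.42
tcp_pos: [0.5527, 0.0445, 0.1522]
orientation: [-0.058, 0.998, -0.0, -0.0]
ft_force: [0.2, -0.6, -1.7]
opening: 0.0155
```

Request:
apply_moves(
  motion="0 0 0 3 0;0 0 0 6 0;0 0 0 9 0;0 0 0 11 0;0 0 0 11 0",
)

```text
t: 19.05
tcp_pos: [0.5527, 0.0445, 0.1412]
orientation: [-0.058, 0.998, -0.0, -0.0]
ft_force: [-0.4, 0.2, -1.0]
opening: 0.0155
```

Request:
apply_moves(
  motion="0 -1 0 0 0;0 -2 0 0 0;0 -3 0 0 0;0 -4 0 0 0;0 -4 0 0 0",
)

```text
t: 19.68
tcp_pos: [0.5564, 0.045, 0.1412]
orientation: [-0.058, 0.998, -0.0, -0.0]
ft_force: [-3.3, -0.9, -0.5]
opening: 0.0162
```

Request:
apply_moves(
  motion="0 -1 0 0 0;0 -2 0 0 0;0 -3 0 0 0;0 -3 0 0 0",
)

```text
t: 20.18
tcp_pos: [0.5594, 0.0455, 0.1412]
orientation: [-0.058, 0.998, 0.0, -0.0]
ft_force: [-4.8, 0.4, -1.2]
opening: 0.0156
```

Request:
apply_moves(
  motion="0 -0.5 0 0 0;0 -1 0 0 0;0 -1.5 0 0 0;0 -1.5 0 0 0",
)

```text
t: 20.68
tcp_pos: [0.5608, 0.0458, 0.1412]
orientation: [-0.058, 0.998, 0.0, -0.0]
ft_force: [-5.8, -0.0, -0.5]
opening: 0.0158
```

Request:
apply_moves(
  motion="0 -0.5 0 0 0;0 -1 0 0 0;0 -1 0 0 0",
)

```text
t: 21.05
tcp_pos: [0.5618, 0.0458, 0.1411]
orientation: [-0.058, 0.998, 0.0, -0.0]
ft_force: [-6.0, 0.1, -0.9]
opening: 0.0159
```

Request:
apply_moves(
  motion="0 -0.5 0 0 0;0 -1 0 0 0;0 -1 0 0 0",
)

```text
t: 21.42
tcp_pos: [0.5629, 0.0458, 0.1411]
orientation: [-0.058, 0.998, 0.0, -0.0]
ft_force: [-5.0, -0.7, -1.2]
opening: 0.0157
```

Request:
apply_moves(
  motion="0 1 0 0 0;0 1 0 -10 0;0 1 0 -24 0;0 10 0 -24 0;0 20.5 0 -24 0;0 20.5 0 -24 0;0 20.5 0 -24 0",
)

```text
t: 22.3
tcp_pos: [0.543, 0.0435, 0.1654]
orientation: [-0.058, 0.998, 0.0, 0.0]
ft_force: [-0.4, 0.0, -2.0]
opening: 0.0155
```

Request:
apply_moves(
  motion="0 0 0 3 0;0 0 0 6 0;0 0 0 9 0;0 0 0 12 0;0 0 0 12 0",
)

```text
t: 22.92
tcp_pos: [0.5427, 0.0434, 0.153]
orientation: [-0.058, 0.998, -0.0, -0.0]
ft_force: [-0.7, -0.3, -1.5]
opening: 0.016
```

Request:
apply_moves(
  motion="0 0 0 3 0;0 0 0 6 0;0 0 0 9 0;0 0 0 12 0;0 0 0 12 0",
)

```text
t: 23.55
tcp_pos: [0.5427, 0.0434, 0.1411]
orientation: [-0.058, 0.998, -0.0, -0.0]
ft_force: [-0.1, -0.7, -0.9]
opening: 0.0155
```

Request:
apply_moves(
  motion="0 -1 0 0 0;0 -2 0 0 0;0 -3 0 0 0;0 -4 0 0 0;0 -4 0 0 0",
)

```text
t: 24.18
tcp_pos: [0.5465, 0.0438, 0.1413]
orientation: [-0.058, 0.998, -0.0, -0.0]
ft_force: [-2.8, -1.1, -0.1]
opening: 0.0161
```

Request:
apply_moves(
  motion="0 -1 0 0 0;0 -2 0 0 0;0 -2.5 0 0 0;0 -2.5 0 0 0",
)

```text
t: 24.68
tcp_pos: [0.5492, 0.044, 0.1412]
orientation: [-0.058, 0.998, -0.0, -0.0]
ft_force: [-3.7, -2.4, 0.0]
opening: 0.0158
```

Request:
apply_moves(
  motion="0 -1 0 0 0;0 -2 0 0 0;0 -2.5 0 0 0;0 -2.5 0 0 0",
)

```text
t: 25.18
tcp_pos: [0.5518, 0.0444, 0.1413]
orientation: [-0.058, 0.998, -0.0, -0.0]
ft_force: [-5.0, -1.3, -1.1]
opening: 0.0159
```

Request:
apply_moves(
  motion="0 -1 0 0 0;0 -2 0 0 0;0 -2.5 0 0 0;0 -2.5 0 0 0",
)

```text
t: 25.68
tcp_pos: [0.5544, 0.0448, 0.1413]
orientation: [-0.058, 0.998, 0.0, 0.0]
ft_force: [-4.6, -1.0, -1.5]
opening: 0.0159
```

Request:
apply_moves(
  motion="0 -1 0 0 0;0 -2 0 0 0;0 -2.5 0 0 0;0 -2.5 0 0 0",
)

```text
t: 26.18
tcp_pos: [0.5568, 0.0452, 0.1413]
orientation: [-0.058, 0.998, 0.0, -0.0]
ft_force: [-4.0, -0.6, -0.6]
opening: 0.0154
```

Request:
apply_moves(
  motion="0 -1 0 0 0;0 -2 0 0 0;0 -2.5 0 0 0;0 -2.5 0 0 0",
)

```text
t: 26.68
tcp_pos: [0.5592, 0.0456, 0.1413]
orientation: [-0.058, 0.998, 0.0, -0.0]
ft_force: [-4.9, 1.0, -1.9]
opening: 0.0157
```

Request:
apply_moves(
  motion="0 -1 0 0 0;0 -2 0 0 0;0 -2 0 0 0",
)

```text
t: 27.05
tcp_pos: [0.5611, 0.0458, 0.1413]
orientation: [-0.058, 0.998, 0.0, -0.0]
ft_force: [-5.2, -0.3, -1.2]
opening: 0.016
```

Run:
```python
from h import *
a=pickle.load(open('pics/top0.pkl','rb')); p=shot('top','top12.png'); s=shot('side','s12.png')
o=status.get_obs(); print(o['t'],o['tcp_pos'],o['ft_force'])
b=cv2.imread('pics/top12.png')
cv2.imwrite('pics/x12.png',np.hstack([cv2.resize(cv2.imread('pics/'+n+'.png')[y:y+70,x:x+70],(400,400),interpolation=cv2.INTER_CUBIC) for n,x,y in (('top0',165,145),('top12',165,145))]))
cv2.imwrite('pics/y12.png',np.hstack([cv2.resize(cv2.imread('pics/'+n+'.png')[90:160,245:315],(400,400),interpolation=cv2.INTER_CUBIC) for n in ('side0','s12')]))
```

```text
27.15 [0.56108176 0.04583357 0.14127338] [-5.96971259  0.10129346 -2.08789181]
```

View pics/x12.png

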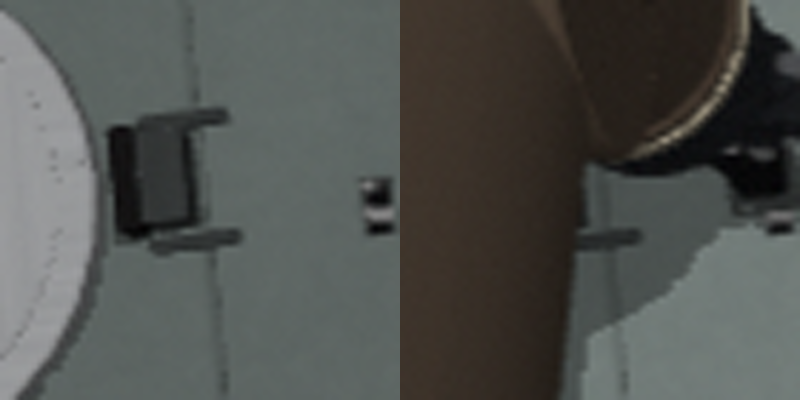

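View pics/y12.png

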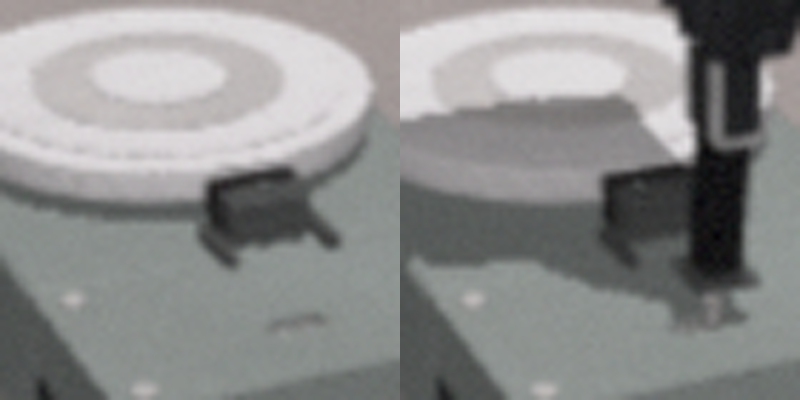

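Request:
apply_moves(
  motion="0 -0.5 0 0 0;0 -1 0 0 0;0 -1.5 0 0 0;0 -1.8 0 0 0;0 -1.8 0 0 0",
)

```text
t: 27.78
tcp_pos: [0.5629, 0.0459, 0.1412]
orientation: [-0.058, 0.998, 0.0, -0.0]
ft_force: [-5.8, -0.3, -2.3]
opening: 0.0157
```

Request:
apply_moves(
  motion="0 1 0 0 0;0 1 0 -10 0;0 1 0 -24 0;0 10 0 -24 0;0 20.5 0 -24 0;0 20.5 0 -24 0;0 20.5 0 -24 0",
)

```text
t: 28.65
tcp_pos: [0.5428, 0.0434, 0.1654]
orientation: [-0.058, 0.998, 0.0, 0.0]
ft_force: [-0.4, 0.3, -1.7]
opening: 0.0161
```

Request:
apply_moves(
  motion="0 0 0 3 0;0 0 0 6 0;0 0 0 9 0;0 0 0 12 0;0 0 0 12 0",
)

```text
t: 29.28
tcp_pos: [0.5425, 0.0433, 0.153]
orientation: [-0.058, 0.998, -0.0, -0.0]
ft_force: [-0.1, -0.5, -1.7]
opening: 0.016
```

Request:
apply_moves(
  motion="0 0 0 3 0;0 0 0 6 0;0 0 0 9 0;0 0 0 12 0;0 0 0 12 0",
)

```text
t: 29.9
tcp_pos: [0.5425, 0.0433, 0.1411]
orientation: [-0.058, 0.998, -0.0, -0.0]
ft_force: [-0.4, 0.2, -0.7]
opening: 0.0155
```

Request:
apply_moves(
  motion="0 -1 0 0 0;0 -2 0 0 0;0 -3 0 0 0;0 -4 0 0 0;0 -4 0 0 0",
)

```text
t: 30.52
tcp_pos: [0.5463, 0.0438, 0.1413]
orientation: [-0.058, 0.998, -0.0, -0.0]
ft_force: [-3.4, -0.6, 0.1]
opening: 0.0159
```

Request:
apply_moves(
  motion="0 -0.8 0 0 0;0 -1.5 0 0 0;0 -1.5 0 0 0",
)

```text
t: 30.9
tcp_pos: [0.5479, 0.0439, 0.1412]
orientation: [-0.058, 0.998, -0.0, -0.0]
ft_force: [-3.4, -0.9, 1.1]
opening: 0.0159
```

Request:
apply_moves(
  motion="0 -0.8 0 0 0;0 -1.5 0 0 0;0 -1.5 0 0 0",
)

```text
t: 31.28
tcp_pos: [0.5496, 0.0441, 0.1413]
orientation: [-0.058, 0.998, -0.0, -0.0]
ft_force: [-3.7, -1.2, 0.2]
opening: 0.0158
```

Request:
apply_moves(
  motion="0 -0.8 0 0 0;0 -1.5 0 0 0;0 -1.5 0 0 0",
)

```text
t: 31.65
tcp_pos: [0.5509, 0.0443, 0.1412]
orientation: [-0.058, 0.998, -0.0, -0.0]
ft_force: [-5.6, -1.0, 0.8]
opening: 0.016
```

Request:
apply_moves(
  motion="0 -0.8 0 0 0;0 -1.5 0 0 0;0 -1.5 0 0 0",
)

```text
t: 32.02
tcp_pos: [0.552, 0.0444, 0.1411]
orientation: [-0.058, 0.998, -0.0, -0.001]
ft_force: [-6.5, -0.3, 0.4]
opening: 0.0159
```

Request:
apply_moves(
  motion="0 -0.8 0 0 0;0 -1.5 0 0 0;0 -1.5 0 0 0",
)

```text
t: 32.4
tcp_pos: [0.5531, 0.0445, 0.1411]
orientation: [-0.058, 0.998, -0.0, -0.001]
ft_force: [-6.8, -1.9, 1.0]
opening: 0.0159
```

Request:
apply_moves(
  motion="0 -0.8 0 0 0;0 -1.5 0 0 0;0 -1.5 0 0 0",
)

```text
t: 32.78
tcp_pos: [0.5542, 0.0447, 0.141]
orientation: [-0.058, 0.998, -0.0, -0.001]
ft_force: [-9.7, -1.6, 3.3]
opening: 0.0158
```

Request:
apply_moves(
  motion="0 -0.5 0 0 0;0 -0.8 0 0 0;0 -0.8 0 0 0",
)

```text
t: 33.15
tcp_pos: [0.5547, 0.0447, 0.1409]
orientation: [-0.058, 0.998, -0.0, -0.002]
ft_force: [-8.4, -1.9, 3.3]
opening: 0.0157
```

Run:
```python
from h import *
s=shot('side','s13.png'); o=status.get_obs(); print(o['t'],o['tcp_pos'],o['ft_force'],o['moment'])
cv2.imwrite('pics/y13.png',np.hstack([cv2.resize(cv2.imread('pics/'+n+'.png')[90:160,245:315],(400,400),interpolation=cv2.INTER_CUBIC) for n in ('side0','s13')]))
```

```text
33.2 [0.55471585 0.04469524 0.14089845] [-8.28648935 -1.33751931  2.95472802] [-0.47423843  2.71788219 -0.00293081]
```

View pics/y13.png

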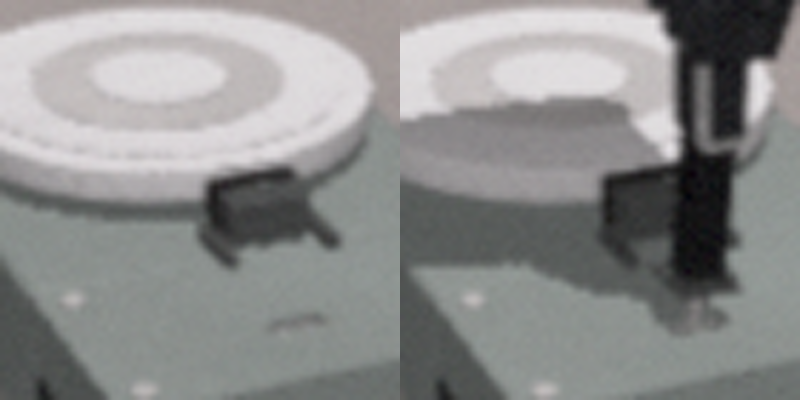

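Request:
apply_moves(
  motion="0 -0.5 0 0 0;0 -1 0 0 0;0 -1 0 0 0;0 -1 0 0 0",
)

```text
t: 33.7
tcp_pos: [0.5554, 0.0448, 0.1408]
orientation: [-0.058, 0.998, -0.0, -0.002]
ft_force: [-9.3, -1.8, 2.5]
opening: 0.0158
```

Run:
```python
from h import *
for i in range(2):
    s=shot('wrist','w14.png'); o=status.get_obs(); print(o['t'],o['tcp_pos'],o['ft_force'],o['moment'])
```

```text
33.75 [0.55541188 0.04476734 0.14078637] [-8.85605342 -2.11424668  2.15547565] [-0.50318755  2.98550601  0.02201403]
33.8 [0.55537696 0.04480812 0.1407767 ] [-9.11597253 -1.07859571  2.19807665] [-0.51308313  2.96343134  0.02400177]
```

View pics/w14.png

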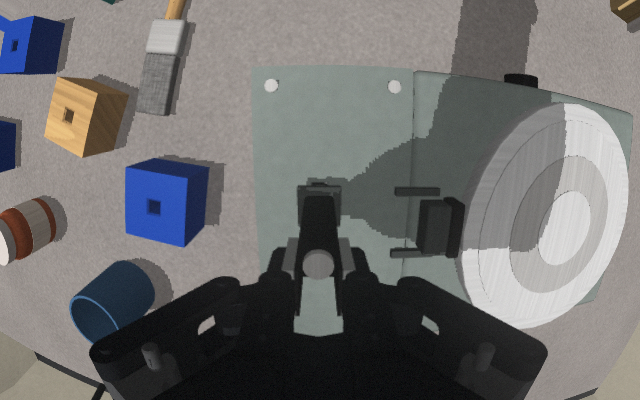

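Run:
```python
from h import *
p=pickle.load(open('pics/w14.pkl','rb')); o=status.get_obs(); 
S=np.array([.5485,.0444,.09]); a=np.radians(6.69); ax=np.array([np.cos(a),np.sin(a),0]); ay=np.array([-np.sin(a),np.cos(a),0])
# plane z=.112 around block; from slot: y 40..140
c=S+.085*ay; c[2]=.11
cv2.imwrite('pics/x14.png',rect(p,c,ay,ax,90,70,8))
```

```text
(no output)
```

View pics/x14.png

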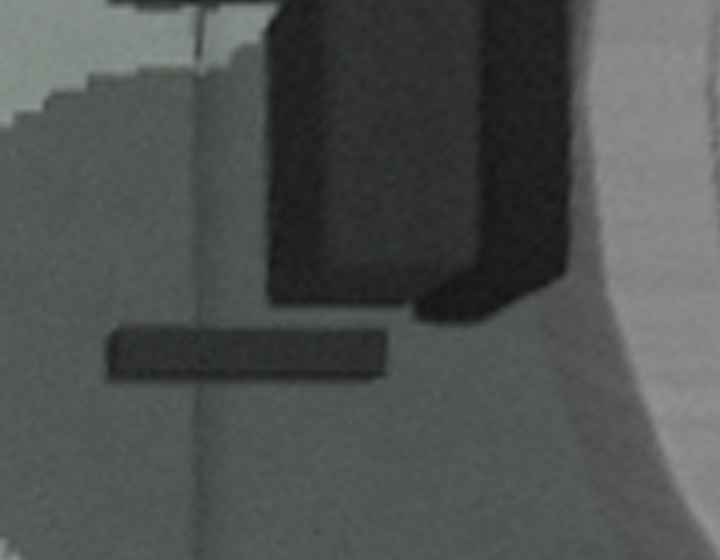

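Request:
apply_moves(
  motion="0 2 0 0 0;0 4 0 0 0;0 4 0 -15 0;0 4 0 -40 0;0 -20 30 -80 0;0 -60 70 -80 0;0 -60 70 -80 0;0 -60 70 -80 0",
)

```text
t: 34.8
tcp_pos: [0.6098, 0.1217, 0.2213]
orientation: [-0.058, 0.998, -0.0, 0.001]
ft_force: [-0.6, -0.8, -1.9]
opening: 0.0156
```

Run:
```python
from h import *
p=shot('wrist','w15.png'); o=status.get_obs(); print(o['t'],o['tcp_pos'],o['ft_force'],o['moment'])
q=shot('side','s15.png')
S=np.array([.549,.0447,.09]); a=np.radians(6.69); ax=np.array([np.cos(a),np.sin(a),0]); ay=np.array([-np.sin(a),np.cos(a),0])
c=S+.085*ay; c[2]=.112
cv2.imwrite('pics/x15.png',rect(p,c,ay,ax,100,75,8))
```

```text
34.85 [0.60940525 0.12087244 0.22137554] [-0.79388358  0.56269185 -1.01026483] [-0.02283937 -0.01589108  0.05303353]
```

View pics/x15.png

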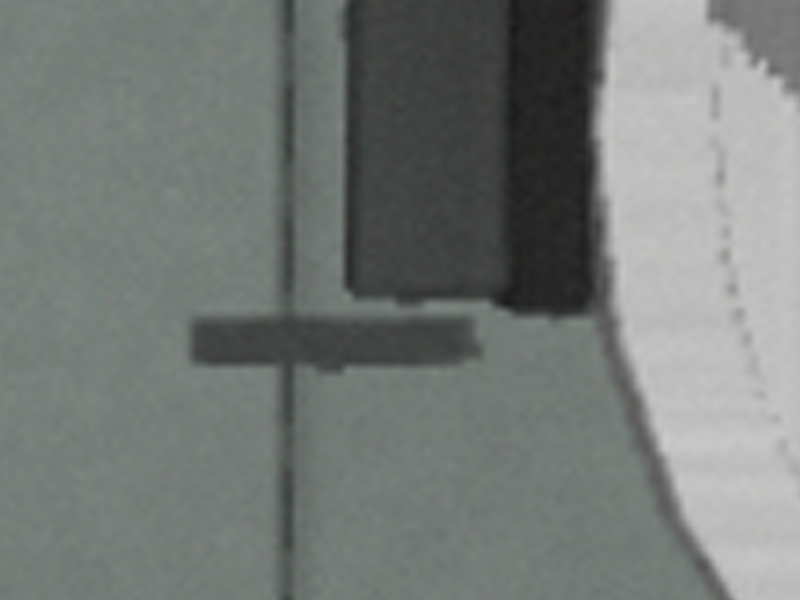

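View pics/w15.png

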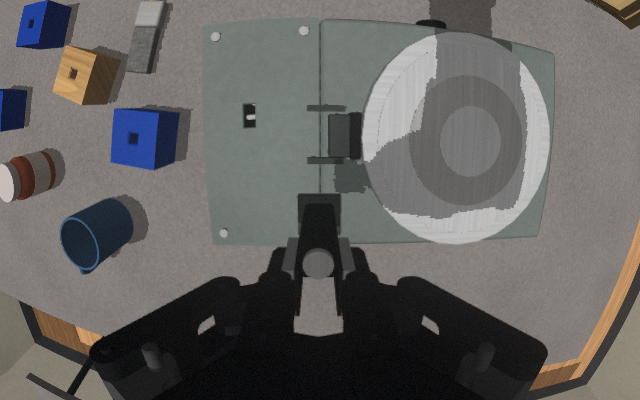

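View pics/s15.png

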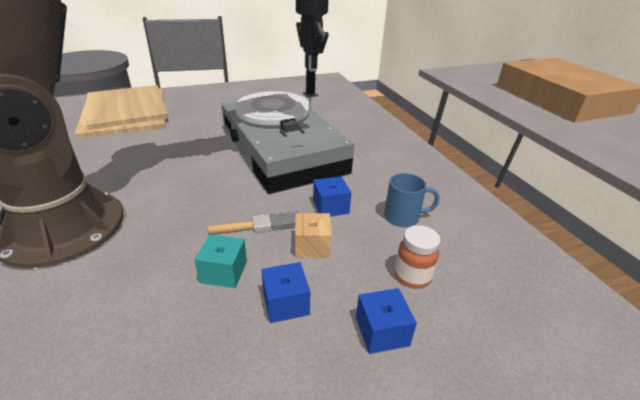

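The block's rubber face sits against the head's rim with no visible gap in w15 (350,135). The star wheel also held at about 9 N, against the 4–5 N it took to turn, so it is firm. Returning the spoon.

Request:
apply_moves(
  motion="0 152 -334 10 0.918;0 152 -334 10 0.918;0 152 -334 10 0.918;0 152 -334 10 0.918;0 152 -334 10 0.918;0 152 -334 10 0.918;0 152 -334 10 0.918;0 152 -334 10 0.918;0 152 -334 10 0.918",
)

```text
t: 36.02
tcp_pos: [0.4971, -0.2266, 0.2114]
orientation: [0.389, 0.921, 0.0, 0.0]
ft_force: [0.1, 0.6, -1.7]
opening: 0.0156
```

```bash
python3 look.py 16
python3 - <<'E'
from h import *
o=status.get_obs(); T=toolaxes(o); print('to grip pose',1000*T.T@(np.array([0.4969,-0.2287,0.0922])-o['tcp_pos']))
p=pickle.load(open('pics/w4.pkl','rb')) if 0 else None
p=pickle.load(open('pics/top12.pkl','rb')); 
p=shot('top','top16.png')
a=cv2.imread('pics/top16.png'); cv2.imwrite('pics/x17.png',cv2.resize(a[130:250,130:380],None,fx=3.1,fy=3.1,interpolation=cv2.INTER_CUBIC))
E
```

```text
36.075 [ 0.4971 -0.2265  0.2113] [ 0.3  -0.12 -0.8 ] [ 0.007  0.025 -0.02 ] 0.0162
44.1726042668324 [ 1.55394874e-04  5.30010339e-04 -9.99999847e-01]
to grip pose [ -1.36044156  -1.59677849 119.13078706]
```

View pics/x16.png

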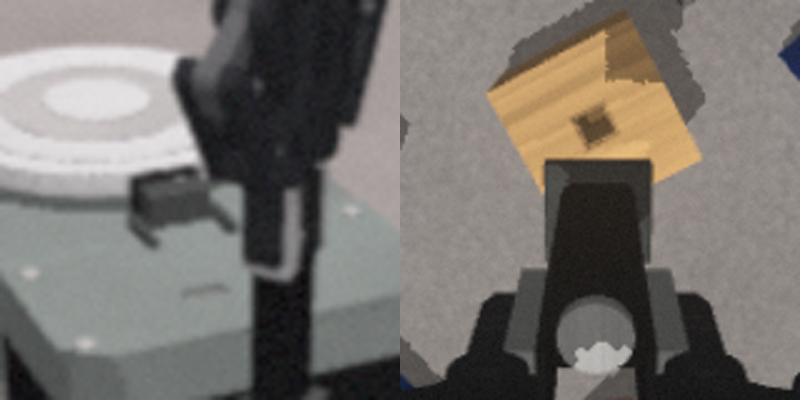

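View pics/x17.png

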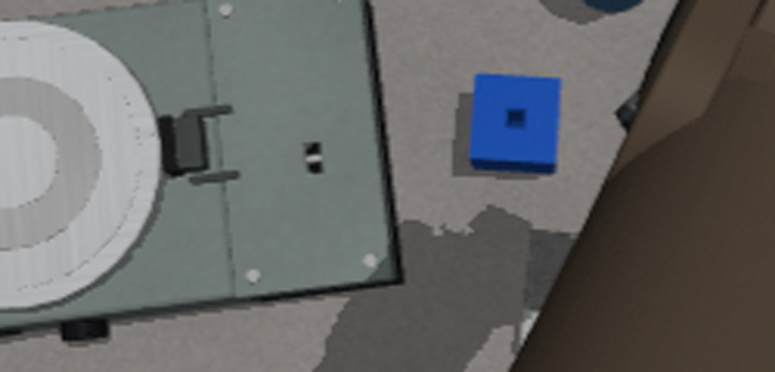

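Run:
```python
from h import *
shot('wrist'); p=shot('wrist'); o=status.get_obs(); T=toolaxes(o); tcp=o['tcp_pos']; print(tcp)
f=lambda u,v,z: np.round(1000*T.T@(fray(p,u,v,z)-tcp),2)
print('hole',f(318,180.4,.06)); zb=tcp[2]-.0315; print(f(319,193.4,zb))
print('stand corners',[f(240+x/2.5,130+y/2.5,.06) for x,y in ((87,93),(205,22),(302,158))])
print('to grip pose',1000*T.T@(np.array([0.4969,-0.2287,0.0922])-tcp))
```

```text
[ 0.49688937 -0.2271711   0.21131741]
hole [ -2.13   1.02 151.32]
[14.45  1.59 31.5 ]
stand corners [array([ 12.57, -45.65, 151.31]), array([ 42.98,   5.19, 151.32]), array([-16.36,  48.2 , 151.32])]
to grip pose [ -1.10949504  -1.06944142 119.11725531]
```

Request:
apply_moves(
  motion="0 -1.3 -0.5 40 0;0 -1.3 -0.5 70 0;0 -1.3 -0.5 76 0;0 -1.3 -0.5 80 0;0 -1.3 -0.5 84 0;0 -1.3 -0.5 88 0;0 -1.3 -0.5 90 0",
)

```text
t: 37.15
tcp_pos: [0.4973, -0.2291, 0.1215]
orientation: [0.39, 0.921, 0.0, 0.0]
ft_force: [-0.5, 0.5, -1.6]
opening: 0.016
```

Request:
apply_moves(
  motion="0 0 0 8 0;0 0 0 16 0;0 0 0 22 0;0 0 0 25 0;0 0 0 26 0",
)

```text
t: 37.78
tcp_pos: [0.4971, -0.2291, 0.0951]
orientation: [0.39, 0.921, -0.0, -0.0]
ft_force: [0.3, -0.2, -1.6]
opening: 0.0156
```

Request:
apply_moves(
  motion="0 0 0 1 0;0 0 0 2 0;0 0 0 2 0",
)

```text
t: 38.15
tcp_pos: [0.4972, -0.2291, 0.0934]
orientation: [0.39, 0.921, 0.0, 0.0]
ft_force: [0.7, -0.1, -1.3]
opening: 0.0157
```

Request:
apply_moves(
  motion="0 0 0 0.7 0;0 0 0 1.4 0;0 0 0 1.4 0",
)

```text
t: 38.52
tcp_pos: [0.4975, -0.2291, 0.0924]
orientation: [0.39, 0.921, 0.0, 0.0]
ft_force: [-0.8, 1.6, 4.4]
opening: 0.0158
```

Request:
apply_moves(
  motion="0 0 0 0.5 0;0 0 0 1 0;0 0 0 1 0",
)

```text
t: 38.9
tcp_pos: [0.498, -0.2293, 0.0924]
orientation: [0.39, 0.921, 0.0, 0.001]
ft_force: [-3.0, 1.9, 15.9]
opening: 0.0152
```

The guard is on the stand. Easing off, opening and withdrawing.

Request:
apply_moves(
  motion="0 0 0 -0.8 0;30 0 0 -0.8 0;60 0 0 -0.8 0;85 0 0 -0.8 0;85 0 0 -0.8 0;85 0 0 -30 0;85 0 0 -70 0;85 0 0 -110 0;85 0 0 -110 0",
)

```text
t: 40.02
tcp_pos: [0.499, -0.23, 0.2039]
orientation: [0.39, 0.921, 0.0, 0.003]
ft_force: [0.8, 0.3, -0.4]
opening: 0.085
```

```bash
python3 look.py 18
python3 - <<'E'
from h import *
q=shot('side','side18.png')
print([ (r['p'],np.round(r['location'],3)) for r in spotter.recognise(q,'spoon')][:2])
E
```

```text
40.075 [ 0.4979 -0.2294  0.202 ] [-0.06  0.34 -0.57] [ 0.027  0.011 -0.062] 0.085
44.061516945710935 [-0.00227917  0.00152246 -0.99999624]
[(0.72, array([ 0.49 , -0.237,  0.099])), (0.49, array([0.514, 0.067, 0.091]))]
```

View pics/side18.png

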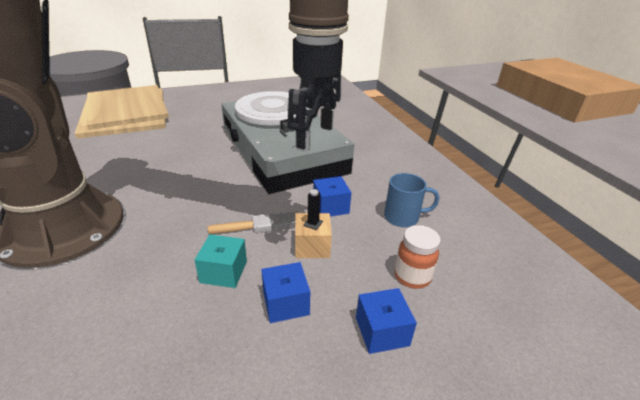

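View pics/w18.png

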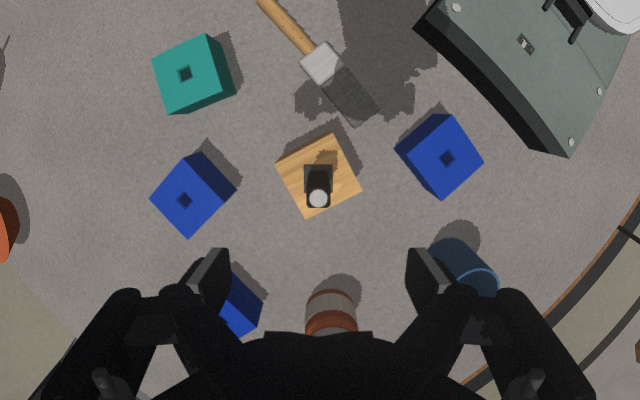

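Run:
```python
from h import *
def an(fn,S):
    p=pickle.load(open('pics/'+fn,'rb')); K=p['K']
    v,u=np.mgrid[:400,:640]; a=(u-K[0,2])/K[0,0]; b=(v-K[1,2])/K[1,1]; th=np.hypot(a,b)+1e-9
    if fn[0]=='w': x=np.tan(th)*a/th; y=np.tan(th)*b/th
    else: x,y=a,b
    z=p['range_z']; C=np.stack([x*z,y*z,z],-1); W=(C-p['t'])@p['R']
    al=np.radians(6.69); d=W-S; lx=d[...,0]*np.cos(al)+d[...,1]*np.sin(al); ly=-d[...,0]*np.sin(al)+d[...,1]*np.cos(al)
    m=(abs(lx-20)*0+abs(lx*1000-20)<3)&(ly*1000>40)&(ly*1000<140)&(z>0)
    o=np.argsort(ly[m]); g=cv2.cvtColor(p['image'],cv2.COLOR_RGB2GRAY)[m][o]
    for r in zip(np.round(ly[m][o]*1000,1)[::3],np.round(W[...,2][m][o]*1000)[::3],g[::3]): print(*r,end=' | ')
    print()
S=np.array([.549,.0447,0])
an('w15.pkl',S); print(); an('top16.pkl',S-[.001,.001,0]); print(); an('top0.pkl',S-[.001,.001,0])
```

```text
40.6 90.0 125 | 40.6 90.0 124 | 41.5 89.0 127 | 41.6 90.0 124 | 42.5 88.0 127 | 42.6 90.0 124 | 43.5 89.0 127 | 43.6 91.0 124 | 44.5 89.0 122 | 44.6 90.0 127 | 45.5 89.0 127 | 45.6 91.0 129 | 46.5 89.0 124 | 46.6 90.0 126 | 47.5 90.0 125 | 47.5 90.0 120 | 48.5 89.0 126 | 48.6 90.0 123 | 49.5 89.0 124 | 49.5 90.0 123 | 50.5 90.0 126 | 50.6 91.0 122 | 51.5 89.0 124 | 51.5 91.0 127 | 52.5 89.0 126 | 52.6 91.0 124 | 53.5 89.0 121 | 53.5 90.0 125 | 54.5 89.0 125 | 54.5 90.0 126 | 55.5 89.0 122 | 55.5 90.0 126 | 56.4 88.0 124 | 56.5 90.0 123 | 57.4 89.0 121 | 57.5 90.0 126 | 58.4 89.0 122 | 58.5 90.0 120 | 59.4 90.0 123 | 59.5 91.0 126 | 60.5 90.0 123 | 60.5 91.0 121 | 61.4 90.0 121 | 61.5 91.0 124 | 62.4 89.0 118 | 62.4 90.0 121 | 63.4 90.0 126 | 63.4 91.0 123 | 64.4 89.0 125 | 64.4 91.0 124 | 65.4 89.0 123 | 65.4 90.0 121 | 66.4 90.0 120 | 66.4 90.0 124 | 67.4 90.0 127 | 67.4 91.0 121 | 68.4 90.0 126 | 68.4 90.0 125 | 69.4 89.0 114 | 69.4 89.0 112 | 70.3 91.0 86 | 70.3 90.0 89 | 71.4 87.0 64 | 71.4 87.0 66 | 72.3 89.0 103 | 72.3 88.0 109 | 73.3 89.0 107 | 73.3 88.0 105 | 74.3 90.0 111 | 
[... 3277 characters left out ...]
4.1 119.0 182 | 136.0 119.0 179 | 138.5 126.0 181 | 

40.3 92.0 101 | 43.6 88.0 101 | 46.0 87.0 101 | 48.0 90.0 101 | 50.6 89.0 101 | 52.4 92.0 99 | 55.1 90.0 100 | 59.3 93.0 100 | 62.5 88.0 100 | 64.5 91.0 99 | 67.1 91.0 99 | 70.1 87.0 89 | 72.2 116.0 33 | 72.8 113.0 31 | 72.9 94.0 68 | 77.1 114.0 55 | 79.7 115.0 54 | 81.3 116.0 53 | 83.8 117.0 53 | 86.4 116.0 52 | 88.7 115.0 51 | 91.6 113.0 59 | 94.7 118.0 18 | 97.7 115.0 19 | 100.7 115.0 20 | 107.7 107.0 73 | 108.3 119.0 115 | 109.7 115.0 118 | 111.5 117.0 148 | 115.1 120.0 154 | 118.1 117.0 155 | 120.8 117.0 153 | 123.2 116.0 152 | 125.4 116.0 148 | 127.5 118.0 153 | 129.4 119.0 153 | 132.1 118.0 155 | 136.0 120.0 151 | 138.9 119.0 149 |
```

Run:
```python
from h import *
o=status.get_obs(); print(o['t'],np.round(o['ft_force'],1),np.round(o['dq'],3))
print(ticket.finish_job())
```

```text
40.225 [ 0.8 -1.1  0.4] [0.001 0.006 0.002 0.001 0.001 0.004 0.   ]
the job is handed in; nothing more can be done
None
```

I took up the brake with the adjuster spoon, stood the spoon back in the wooden stand, and handed the job in at 40.2 s of the 72 s allowed. No verdict was reported.

- **Star wheel:** it took four strokes through the slot. Turning it took about 5–6 N on the wrist gauge. On the last stroke it held firm at about 9–10 N.
- **Missed entry:** on the second entry the blade landed on a tooth at about 8–9 N. I lifted out, looked into the slot again and re-entered in the gap.
- **Brake block:** the overhead and wrist pictures show the rubber face against the wheel head's rim. In the wrist camera's depth data any gap is under about 0.5 mm, which is as fine as that check goes. The firm stop is the stronger sign that the block is at its limit.
- **Spoon:** I pressed the guard down until the gauge read about 16 N, then released it. In the last pictures the spoon stands upright with the guard on the stand, the gripper is clear, and the mug, jar and brush look unmoved.
- **Disagreements:**
  - The cameras differed by 2–3 mm on where the slot and spoon were.
  - Under load the blade tip lagged the tool by a few mm, so the first stroke moved the wheel about 11 mm instead of a full tooth.

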